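# Put the balcony lantern away: charge its battery and hang it up

## Robot

A 6-joint arm with a two-finger parallel gripper is mounted at the origin on the work surface. World frame = base frame: x ahead of the robot, y to its left, z up, the work surface at z = 0. Lengths are in mm, angles in rad, forces in N, time in s.
With the tool pointing down it reaches from about 350 to 925 mm from the base axis. Payload 6.4 kg.
Tool frame: the origin (TCP) lies midway between the tips of the shut fingers; the grasp point (between the pads) lies 19 mm behind it; z points along the fingers, y is the line along which they close (so a half turn about z gives the same grasp; the last joint's range is limited). The gripper opens to 85 mm and grips with 20 to 120 N. Pads are 22 mm wide; open, the fingers measure 114 mm over their backs; the gripper's body (76 mm by 85 mm) begins 54 mm behind the grasp point. The pads swing forward as they close: fully open they stand 13 mm farther back than shut.
Start: joints at [-1.412, 0.245, 1.558, -0, 1.339, -0.174], TCP at [212.354, -614.345, 231.29] pointing down, gripper open.
Joint ranges: [-3.13, 3.13], [-1.02, 2.26], [0.13, 2.54], [-0.95, 4.09], [0.21, 2.88], [-2.74, 2.74]. Speed limits (rad/s): [2.57, 2.57, 3.14, 3.14, 3.14, 3.14].

## Interface

Orientations are given as a unit quaternion [x, y, z, w].
In Python, from workcell import bot gives the robot as it stands.
- The arm moves only by the tool carry_out, never from a script. Its argument "series" is a list of rows, each a list of 3 entries, a list of its own where there are three numbers: the shift along the tool's x, y, z in mm, then the turn about the tool's z in rad, then the opening, from 0 (shut) to 1 (fully open). A call has 1 to 5 rows; each row is the pose to reach, as a shift and turn from the pose commanded when the call began, along the tool's axes at that moment; what a row does not reach only later rows make up. A row lasts 1/12 s, in which the tool goes at most 41.7 mm and 7.16 degrees, less where a joint would pass 70% of its speed; a pose out of reach is approached as far as the arm can. A call with a gripper value outside its range is refused whole. The fingers move at their own pace and stop on an object; "grip_force" is the grip in N (left out, the last holds). Time passes only in rows, so rows that repeat a pose let the fingers close. It gives the time, the measured TCP pose, the force, the opening and the grip force at its end, in the units of the state.
- bot.get_state(): the state, without advancing time (a new reading comes with each control period).
- bot.get_image(name): name is "side" or "top"; returns a dict with "color" (400x640x3 uint8, red, green, blue), "intrinsics" (3x3 intrinsics, pixels), "world_from_camera" (4x4, takes a point from camera to world coordinates). Camera axes: x right, y up, looking along -z (the intrinsics and any distortion apply to the point x, -y, -z); pixel columns grow to the right and rows downward; lengths in mm; the calibration is good to about 2 mm. A picture is of the moment at which its call begins. There is no depth.
- bot.hand_in(): hands the job in; it is judged then, once.
The state is a dict: "t": time; "joint_pos": joint angles; "joint_velocities": joint speeds; "joint_torque": joint torques, N m; "ee_pos": TCP position; "tool_rot": TCP orientation; "wrist_force": force on the tool from outside, world axes, zero at the start; "moment": the same for the moment, N m; "finger_gap": finger opening in mm; "grasp_force": force on a finger pad.
Only numpy, scipy, OpenCV 4.12 (cv2) and the standard library are available. Lean on these libraries where they do the work, as an engineer would, in place of code of your own. Each camera call takes 0.05 s, during which the arm holds its last target. There are 200 camera calls.

## Task

Put the lantern away for the night: first set its battery pack upright into the pocket of the charging dock, all the way down, then swing the dock's locking lever fully shut over it, and last hang the lantern by its handle on the forked hook of the stand, the handle lying across both prongs, and leave it hanging still. Do not tip the lantern or the pack over, and do not disturb the mug, the remote control or the coasters.

Things in the scene. Friction and masses are not known exactly. Their poses are not given: they have to be found in the camera images.
- pack: Battery pack, a black block with grey ribs, loose, upright on the table: 80 mm (its x) by 50 mm (y) by 75 mm tall, 0.3 to 0.5 kg. Origin at the centre of its underside, z up. It fits the pocket either way round (half turn about z). Grip it across its 50 mm near the top: seated, only its upper 45 mm stand out of the dock.
- dock: Charging dock, a fixed grey block 160 mm (x) by 100 mm (y) by 45 mm high with an open rectangular pocket in its top; at its -x end stands the lever's post. Its yaw is within 0.4 rad of the world's, and it may stand left or right of the middle. Origin at the centre of its underside.
- pocket (a point): Centre of the pocket's floor, 15 mm above the table; axes as the dock's. The pocket is 84 mm (x) by 54 mm (y), 30 mm deep (mouth at z = 45 mm above the table, 3 mm chamfer), so the pack has 2 mm of play on each side. The seated pack's origin lies at this point and its top 90 mm above the table.
- lever (a joint): Angle of the locking lever about its upright post, rad: 0 fully shut (firm stop, lever along the dock's +x over the pocket's middle); grows as it opens to the dock's +y side, 2.2 at most, starts at 1.5 to 2.0. Light friction (under 1 N at the knob); stays where left. It passes 4 mm above a fully seated pack; a pack not down blocks it.
- lever_pivot (a point): The lever's hinge axis (vertical), 58 mm from the pocket's centre towards the dock's -x; this point 100 mm, post top 111 mm above the table. Axes turn with the lever, x along the bar to the knob. The bar is flat steel, 22 mm wide, 94 to 106 mm above the table, reaching 113 mm from the pivot.
- lever_knob (a point): Middle of the upright black round knob on the lever's free end: 20 mm across, 40 mm tall (106 to 146 mm above the table; this point at 126 mm), 100 mm from the pivot.
- lantern: Lantern without its battery, standing loose on the table: a round steel and glass drum 96 mm across with a domed cap that ends 100 mm up, and above it a rigid bail handle, its plane the lantern's y-z; 181 mm tall overall, about 0.4 kg (0.3 to 0.5). Origin at the centre of its underside, z up. Front and back are alike.
- lantern_grip (a point): Centre of the lantern's wooden handle bar, 175 mm above its underside. The bar is 12 mm (x) by 12 mm (z) thick, 130 mm long along the lantern's y, on uprights 8 mm thick at y = +/-61 mm: 114 mm is free between them, 69 mm between the cap and the bar's underside. Pinch it across x in the middle.
- stand: Hanging stand, fixed: wooden foot 180 mm (x) by 140 mm (y) by 12 mm, and a steel post 16 mm thick, 205 mm high, 85 mm from the origin towards its +x, carrying a forked hook. Origin on the table below the hook's seat. Yaw within 0.4 rad of the world's; it stands on the other side of the middle from the dock.
- hook_seat (a point): Where the bar's centre lies when the lantern hangs, 211 mm up; axes as the stand's. The hook: two level prongs 10 mm thick at y = +/-30 mm (fingers fit between), tops 205 mm up, from the post to x = -32 mm, tips turned up at x = -45 mm, 222 mm high. The bar, along y, goes over the tips from -x with its centre 229 to 269 mm up (drum below the prongs), then down onto both prongs.
- mug: White mug, 80 mm across, 90 mm tall, bystander, beyond the work. Origin at the centre of its underside.
- remote: Black remote control lying flat, 45 by 170 by 18 mm, bystander. Origin at the centre of its underside.
- coasters: Stack of square coasters, 100 by 100 by 24 mm, one piece, bystander. Origin at the centre of its underside.
Mind the look-alikes: they are no part of the job. What is meant by the pack is not red, and is the smaller of those in its own colour. Several things have the shape of the stand; the one meant has the colours described above.

How it is judged (in metres and radians):
On the way, in this order (a step that is already met when the one before it is completed fails the run):
1. the pack stands fully down in the dock's pocket, the lever still open (horizontal distance between pack and pocket below 0.006 m and z of pack in the frame of pocket between -0.005 and 0.005 m and angle between the x axis of pack and the x axis of dock, either way round below 0.12 rad and angle between pack's own z axis and vertical below 0.06 rad and value of joint lever above 0.5 rad), for 0.2 s.
2. the lever is shut over the seated pack (horizontal distance between pack and pocket below 0.006 m and z of pack in the frame of pocket between -0.005 and 0.005 m and angle between the x axis of pack and the x axis of dock, either way round below 0.12 rad and angle between pack's own z axis and vertical below 0.06 rad and value of joint lever below 0.1 rad), for 0.2 s.
3. the lantern's handle lies on both prongs of the hook (x of lantern_grip in the frame of hook_seat between -0.035 and 0.035 m and y of lantern_grip in the frame of hook_seat between -0.025 and 0.025 m and z of lantern_grip in the frame of hook_seat between -0.009 and 0.009 m and angle between lantern's own z axis and vertical below 0.2 rad), for 0.2 s.
At the end, for the whole second after the job is handed in: Pack upright in the pocket (within 6 mm of its centre, 5 mm of its floor), lever within 0.1 rad of shut, lantern hanging upright (0.2 rad), bar centre within 35 mm along, 25 mm across and 9 mm in height of the hook seat; pack and lantern at rest (all of step 2 and all of step 3 and linear speed of lantern below 0.03 m/s and angular speed of lantern below 0.3 rad/s and linear speed of pack below 0.02 m/s); the robot touches nothing.
It fails at once if the lantern is tipped over (more than 0.7 rad) (angle between lantern's own z axis and vertical above 0.7 rad).
It fails at once if the pack is tipped over (more than 0.7 rad) (angle between pack's own z axis and vertical above 0.7 rad).
It fails at once if the mug is shifted more than 30 mm (distance of mug from where it was at the start of the episode above 0.03 m).
It fails at once if the remote control is shifted more than 30 mm (distance of remote from where it was at the start of the episode above 0.03 m).
It fails at once if the coasters are shifted more than 30 mm (distance of coasters from where it was at the start of the episode above 0.03 m).
It also fails if it takes over 72 s, if anything falls off the work surface, if the arm or the gripper's body presses on something with over 40 N, if the wrist force passes 120 N, or if a joint passes its speed limit or range.

## Working session

There is one attempt and no reset: what is moved stays moved. The work goes in short steps, Python scripts to look and compute and a tool call to move; the robot and the scene stay as the last step left them, time stands still between calls to the robot, and variables do not carry over. Pictures are saved under pics/ and viewed, at most 10 in all, crops included, and the job is handed in when it is done.

Besides the shell and the picture viewer there is one more tool, called after ">>>" in YAML: its name, and indented under it one key for each argument. carry_out: Moves the arm, as the interface text tells. Its arguments: {"type":"object","properties":{"series":{"type":"array","items":{"type":"array"}},"grip_force":{"type":"number"}},"required":["series"]}

```bash
mkdir -p pics; ls; python3 - <<'E'
from workcell import bot
import cv2,pickle
s=bot.get_state();print(s['t'],s['ee_pos'],s['tool_rot'],s['finger_gap'])
d={}
for n in('side','top'):
    i=bot.get_image(n);d[n]=i;cv2.imwrite(f'pics/{n}0.png',i['color'][:,:,::-1]);print(n,i['intrinsics'],i['world_from_camera'],[k for k in i])
pickle.dump(d,open('im0.pkl','wb'))
E
```

```text
pics
0.0 [ 212.2622165  -613.75855657  230.16721445] [ 9.86186404e-01  1.65636331e-01  1.42930211e-05 -9.91180851e-04] 85.65531760300125
side [[387.2355956    0.         321.24013339]
 [  0.         387.2355956  198.55109916]
 [  0.           0.           1.        ]] [[-9.41397056e-01  2.62752912e-01 -2.11500569e-01  3.17378684e+02]
 [-3.37263548e-01 -7.23983468e-01  6.01748483e-01  6.22442063e+02]
 [ 4.98825079e-03  6.37815682e-01  7.70172885e-01  1.00505240e+03]
 [ 0.00000000e+00  0.00000000e+00  0.00000000e+00  1.00000000e+00]] ['color', 'intrinsics', 'world_from_camera']
top [[370.81139476   0.         316.53195077]
 [  0.         370.81139476 203.14147303]
 [  0.           0.           1.        ]] [[-1.19505183e-01  9.72253431e-01 -2.01101410e-01  2.88620599e+02]
 [-9.92821914e-01 -1.18008419e-01  1.94592066e-02 -2.86743792e+01]
 [-4.81237910e-03  2.01983363e-01  9.79377130e-01  1.42091577e+03]
 [ 0.00000000e+00  0.00000000e+00  0.00000000e+00  1.00000000e+00]] ['color', 'intrinsics', 'world_from_camera']
```

View pics/top0.png

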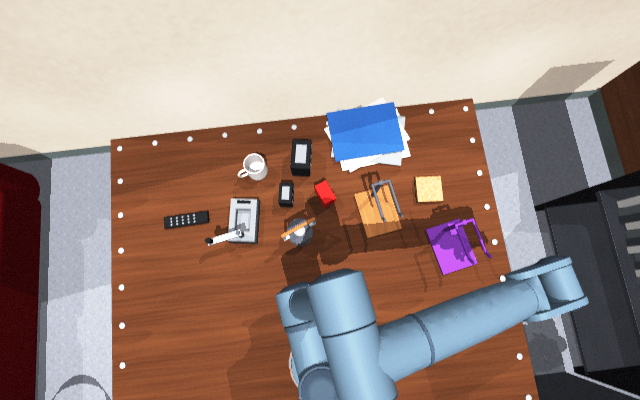

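View pics/side0.png

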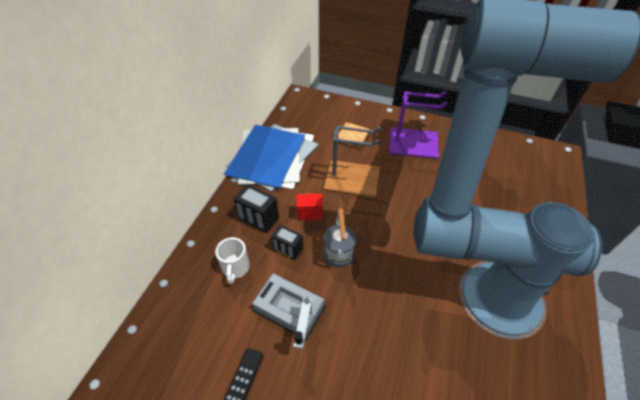

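```bash
python3 - <<'E'
import cv2
a=cv2.imread('pics/top0.png')[160:270,195:415];cv2.imwrite('pics/topc.png',cv2.resize(a,None,fx=3.6,fy=3.6,interpolation=cv2.INTER_CUBIC))
a=cv2.imread('pics/side0.png')[115:355,235:395];cv2.imwrite('pics/sidec.png',cv2.resize(a,None,fx=2.5,fy=2.5,interpolation=cv2.INTER_CUBIC))
E
```

```text
(no output)
```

View pics/topc.png

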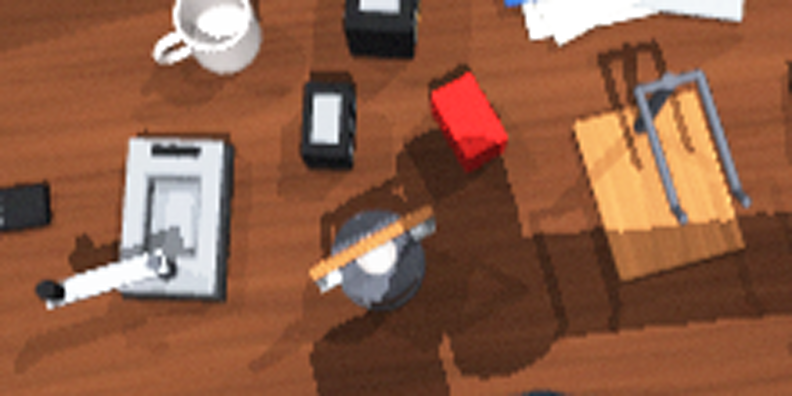

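View pics/sidec.png

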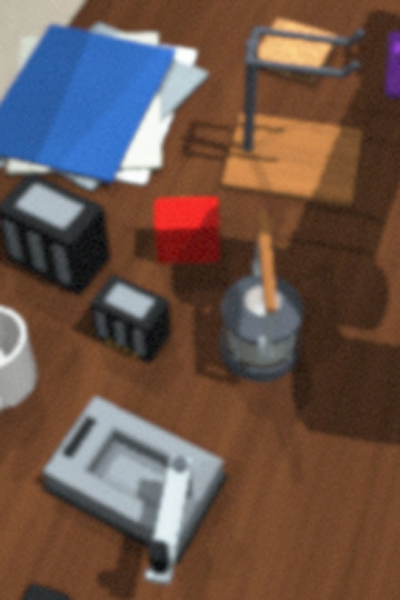

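```bash
cat > h.py <<'E'
import pickle,numpy as np
from scipy.optimize import least_squares
D=pickle.load(open('im0.pkl','rb'))
SC={'top':(3.6,195,160),'side':(2.5,235,115)}
def proj(v,P):
    T=np.linalg.inv(D[v]['world_from_camera']);p=np.atleast_2d(P)@T[:3,:3].T+T[:3,3]
    K=D[v]['intrinsics'];return np.c_[K[0,2]-K[0,0]*p[:,0]/p[:,2],K[1,2]+K[1,1]*p[:,1]/p[:,2]]
def crop(v,p): s,a,b=SC[v];return (np.asarray(p,float)-[a,b]+.5)*s-.5
def full(v,c): s,a,b=SC[v];return (np.asarray(c,float)+.5)/s-.5+[a,b]
def pose(q,L):
    c,s=np.cos(q[2]),np.sin(q[2]);L=np.atleast_2d(np.asarray(L,float));return np.c_[q[0]+c*L[:,0]-s*L[:,1],q[1]+s*L[:,0]+c*L[:,1],L[:,2]]
def fit(F,q0):
    # F: (view,local xyz,crop px)
    f=lambda q:np.concatenate([(proj(v,pose(q,l))-full(v,c))[0] for v,l,c in F])
    r=least_squares(f,q0,loss='soft_l1');print(np.round(r.x,3),'\n',np.round(f(r.x).reshape(-1,2),1).tolist());return r.x
E
cat > m.py <<'E'
from h import *
print('dock');d=fit([('top',(80,50,45),(128,136)),('top',(80,-50,45),(223,136)),('top',(-80,-50,45),(214,293)),
 ('side',(80,-50,45),(98,398)),('side',(-80,-50,45),(222,463)),('side',(80,50,45),(43,474)),('top',(-58,0,111),(162,263)),('side',(-58,0,111),(181,463))],[450,200,0])
for nm,pk in(('top',(50,290)),('side',(159,551))):pass
print('lever');g=lambda a:pose([*pose(d,(-58,0,0))[0,:2],d[2]+a],(100,0,146))
r=least_squares(lambda a:np.concatenate([(proj(v,g(a[0]))-full(v,c))[0] for v,c in(('top',(50,289)),('side',(160,548)))]),[1.7]);print(r.x,r.fun,g(r.x[0]))
print('pack')
p=fit([('top',(0,0,75),(328,118)),('side',(0,0,75),(129,301)),('top',(40,25,75),(309,75)),('top',(-40,25,75),(304,158)),('side',(40,-25,75),(121,277)),('side',(40,25,75),(93,314)),('side',(-40,-25,75),(168,312))],[500,100,0])
print('lantern')
l=fit([('top',(0,65,178),(312,273)),('top',(0,-65,178),(432,212)),('side',(0,-65,178),(263,235)),('side',(0,65,178),(271,308))],[450,60,-.4])
print('stand')
s=fit([('top',(90,70,12),(573,122)),('top',(-90,-70,12),(742,247)),('top',(-90,70,12),(622,281)),('side',(-90,-70,12),(361,125)),('side',(-90,70,12),(355,204)),('side',(90,70,12),(223,190)),
('top',(-45,30,222),(680,213)),('top',(-45,-30,222),(744,200)),('side',(-45,-30,222),(358,34)),('side',(-45,30,222),(355,68))],[450,-150,0])
E
python3 m.py
```

```text
dock
[ 5.44045e+02  2.32222e+02 -1.47000e-01] 
 [[-0.6, 0.7], [-0.8, 1.3], [-0.9, -0.2], [-0.8, -0.7], [0.6, -1.1], [0.6, -1.2], [-3.3, -0.3], [-0.1, -0.1]]
lever
[1.91303113] [-2.33563678  0.13181467  0.22146829  0.54764343] [[467.32106582 338.85321035 146.        ]]
pack
[617.885  60.449 -19.164] 
 [[-1.8, 0.6], [1.0, 0.6], [-0.8, 1.1], [-4.0, -1.5], [-0.5, -2.2], [-0.7, -6.0], [1.6, -2.4]]
lantern
[470.737  20.267   6.65 ] 
 [[-1.0, 0.3], [-0.1, -0.7], [0.5, -9.7], [0.1, 0.3]]
stand
[ 513.472 -285.016    6.433] 
 [[-0.6, 1.7], [1.1, 1.7], [-0.7, 2.0], [3.2, 1.9], [1.6, -0.3], [1.6, -2.7], [-0.9, -2.3], [-1.2, -3.5], [-2.8, -2.1], [-3.7, -3.0]]
```

```bash
cat > ov.py <<'E'
from h import *
import cv2
def box(x0,x1,y0,y1,z0,z1):
    P=[(x,y,z) for z in(z0,z1) for x,y in((x0,y0),(x1,y0),(x1,y1),(x0,y1))]
    return [(P[i],P[j]) for k in(0,4) for i,j in((k,k+1),(k+1,k+2),(k+2,k+3),(k+3,k))]+[(P[i],P[i+4]) for i in range(4)]
def wires(d,lev,p,l,s):
    W=[(d,e) for e in box(-80,80,-50,50,0,45)+box(-42,42,-27,27,45,45)]
    q=[*pose(d,(-58,0,0))[0,:2],d[2]+lev]
    W+=[(q,e) for e in box(0,113,-11,11,106,106)+box(90,110,-10,10,146,146)+box(-8,8,-8,8,111,111)]
    W+=[(p,e) for e in box(-40,40,-25,25,0,75)]
    W+=[(l,e) for e in box(-6,6,-65,65,169,181)]+[(l,((0,-61,100),(0,-61,175))),(l,((0,61,100),(0,61,175)))]
    W+=[(s,e) for e in box(-90,90,-70,70,12,12)+box(77,93,-8,8,12,205)]
    for y in(30,-30): W+=[(s,((77,y,205),(-45,y,205))),(s,((-45,y,205),(-45,y,222)))]
    return W
def draw(v,name,rect,sc,W,img=None):
    a=D[v]['color'][:,:,::-1] if img is None else img
    x0,y0,x1,y1=rect;im=cv2.resize(a[y0:y1,x0:x1],None,fx=sc,fy=sc,interpolation=cv2.INTER_CUBIC)
    for q,(A,B) in W:
        c=(proj(v,pose(q,[A,B]))-[x0,y0]+.5)*sc-.5
        cv2.line(im,*[tuple(int(round(t*16)) for t in r) for r in c],(0,255,0),1,cv2.LINE_AA,4)
    cv2.imwrite(name,im)
E
sed -i "s/\[500,100,0\]/[600,60,-.15]/;s/,60,-.4\]/,20,.37]/;s/-150,0\]/-285,.15]/;s/(263,235)/(261,212)/;s/(93,314)/(92,310)/" m.py
cat >> m.py <<'E'
from ov import *
pickle.dump((d,r.x[0],p,l,s),open('fit.pkl','wb'))
W=wires(d,r.x[0],p,l,s)
draw('top','pics/o1t.png',(195,160,415,270),3.6,W);draw('side','pics/o1s.png',(235,115,395,355),2.5,W)
a=cv2.imread('pics/o1t.png');b=cv2.imread('pics/o1s.png')
E
python3 m.py
```

```text
dock
[ 5.44045e+02  2.32222e+02 -1.47000e-01] 
 [[-0.6, 0.7], [-0.8, 1.3], [-0.9, -0.2], [-0.8, -0.7], [0.6, -1.1], [0.6, -1.2], [-3.3, -0.3], [-0.1, -0.1]]
lever
[1.91303113] [-2.33563678  0.13181467  0.22146829  0.54764343] [[467.32106582 338.85321035 146.        ]]
pack
[ 6.18195e+02  6.06810e+01 -3.19000e-01] 
 [[-1.8, 0.5], [0.9, 0.7], [-0.8, 1.0], [-4.1, -1.6], [-0.5, -2.2], [-0.4, -4.4], [1.5, -2.3]]
lantern
[4.71647e+02 1.98830e+01 3.80000e-01] 
 [[-0.8, 0.2], [-0.2, -1.2], [0.7, -0.7], [0.1, 0.0]]
stand
[ 5.13472e+02 -2.85016e+02  1.49000e-01] 
 [[-0.6, 1.7], [1.1, 1.7], [-0.7, 2.0], [3.2, 1.9], [1.6, -0.3], [1.6, -2.7], [-0.9, -2.3], [-1.2, -3.5], [-2.8, -2.1], [-3.7, -3.0]]
```

View pics/o1t.png

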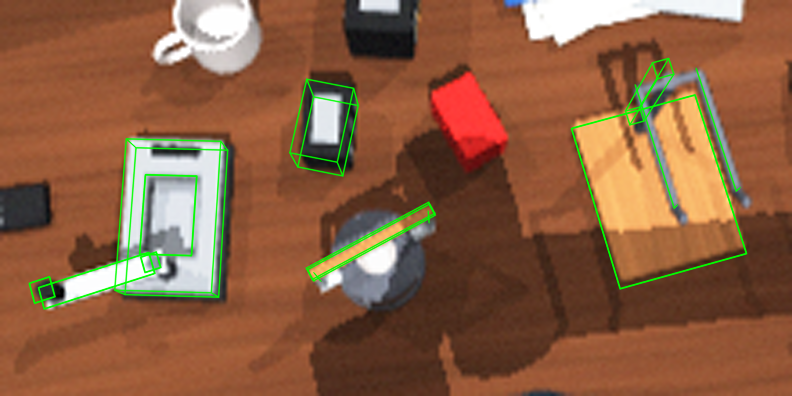

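View pics/o1s.png

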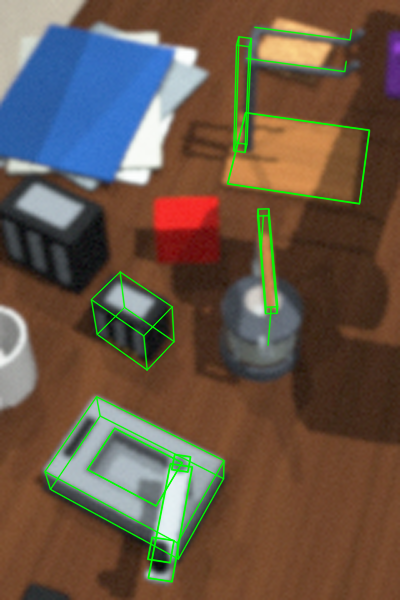

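```bash
cat > rect.py <<'E'
from h import *
import cv2
def rect(v,cx,cy,z,img=None,w=200,h=280,k=1.25):
    j,i=np.meshgrid(np.arange(w),np.arange(h));X=cx+(h/2-.5-i)/k;Y=cy+(w/2-.5-j)/k
    m=proj(v,np.c_[X.ravel(),Y.ravel(),np.full(X.size,z)]).reshape(h,w,2).astype(np.float32)
    o=cv2.remap((D[v]['color'] if img is None else img)[:,:,::-1].copy(),m[...,0],m[...,1],cv2.INTER_CUBIC)
    for a in range(-100,101,20):
        x=int(round(w/2-.5-a*k));y=int(round(h/2-.5-a*k));t=8 if a==0 else 4
        if 0<=x<w:o[:t,x]=o[-t:,x]=(0,255,0)
        if 0<=y<h:o[y,:t]=o[y,-t:]=(0,255,0)
    o[:,-1]=255;o[-1]=255
    return o
def W(p,c,k=1.25,w=200,h=280): return c[0]+(h/2-.5-p[1])/k, c[1]+(w/2-.5-p[0])/k
C=[(544,232,45),(618,61,75),(530,-285,205),(471,20,181)]
if __name__=='__main__':
    cv2.imwrite('pics/rect.png',np.vstack([np.hstack([rect(v,*c) for c in C]) for v in('top','side')]))
E
python3 rect.py
```

```text
(no output)
```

View pics/rect.png

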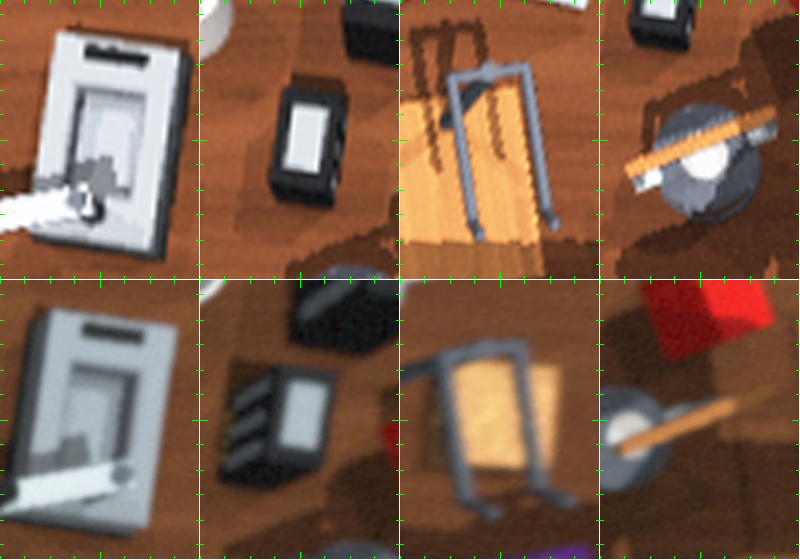

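The rectified views agree in shape. They show the dock at about (542,230), yaw -0.13, the pack at (621,56), yaw -0.14, the prong roots near row 73, and the lantern bar centre at about (470,22). Between the two cameras there's a steady offset of about 5 mm, which I'll settle against the gripper once it's near the pack.

>>> carry_out:
  series:
    - [[0,0,-20],0.1,1]
    - [[0,0,-45],0.2,1]
    - [[0,0,-70],0.3,1]
    - [[0,0,-90],0.4,1]
    - [[0,0,-90],0.473,1]

```text
t: 0.52
ee_pos: [212.7, -616.1, 326.9]
tool_rot: [0.997, -0.072, 0.001, 0.004]
wrist_force: [-0.6, 0.3, 0.0]
finger_gap: 85.5
grasp_force: 0.0
```

>>> carry_out:
  series:
    - [[15.1,-34.9,0],0,1]
    - [[30.2,-69.8,0],0,1]
    - [[45.3,-104.7,0],0,1]
    - [[60.4,-139.6,0],0,1]
    - [[75.5,-174.5,0],0,1]

```text
t: 0.93
ee_pos: [312.0, -450.3, 320.6]
tool_rot: [0.998, -0.07, -0.0, -0.0]
wrist_force: [0.7, -1.0, -0.0]
finger_gap: 85.1
grasp_force: 0.0
```

>>> carry_out:
  series:
    - [[15.1,-34.9,0],0,1]
    - [[30.2,-69.8,0],0,1]
    - [[45.3,-104.7,0],0,1]
    - [[60.4,-139.6,0],0,1]
    - [[75.5,-174.5,0],0,1]

```text
t: 1.35
ee_pos: [411.1, -288.0, 320.9]
tool_rot: [0.998, -0.07, -0.0, -0.0]
wrist_force: [0.5, -0.1, -0.5]
finger_gap: 85.4
grasp_force: 0.0
```

>>> carry_out:
  series:
    - [[15.1,-34.9,0],0,1]
    - [[30.2,-69.8,0],0,1]
    - [[45.3,-104.7,0],0,1]
    - [[60.4,-139.6,0],0,1]
    - [[75.5,-174.5,0],0,1]

```text
t: 1.77
ee_pos: [510.2, -125.7, 320.9]
tool_rot: [0.998, -0.07, -0.0, -0.0]
wrist_force: [1.6, -0.9, 0.1]
finger_gap: 85.2
grasp_force: 0.0
```

>>> carry_out:
  series:
    - [[15.1,-34.9,0],0,1]
    - [[30.2,-69.8,0],0,1]
    - [[45.3,-104.7,0],0,1]
    - [[60.4,-139.6,0],0,1]
    - [[75.5,-174.5,0],0,1]

```text
t: 2.18
ee_pos: [609.4, 36.6, 320.7]
tool_rot: [0.998, -0.07, -0.0, 0.0]
wrist_force: [0.6, -0.9, -0.2]
finger_gap: 85.5
grasp_force: 0.0
```

>>> carry_out:
  series:
    - [[9.6,-22.6,20],0,1]
    - [[9.6,-22.6,55],0,1]
    - [[9.6,-22.6,90],0,1]
    - [[9.6,-22.6,125],0,1]
    - [[9.6,-22.6,160],0,1]

```text
t: 2.6
ee_pos: [621.1, 56.1, 159.2]
tool_rot: [0.998, -0.07, -0.0, -0.0]
wrist_force: [0.8, -0.8, 0.9]
finger_gap: 85.7
grasp_force: 0.0
```

```bash
cat > st.py <<'E'
from workcell import bot
import numpy as np
from scipy.spatial.transform import Rotation as R
def st():
    s=bot.get_state();M=R.from_quat(s['tool_rot']).as_matrix();p=np.array(s['ee_pos'])
    print('t',round(s['t'],2),'p',np.round(p,1),'yaw x',round(np.arctan2(M[1,0],M[0,0]),3),'gap',round(s['finger_gap'],1),'F',np.round(s['wrist_force'],1),'j',np.round(s['joint_pos'],2));return p,M
def to(x,y,z,yaw,p,M): # shift in tool axes, turn
    d=M.T@(np.array([x,y,z])-p);print('shift',np.round(d,1),'turn',round((np.arctan2(M[1,0],M[0,0])-yaw+np.pi/2)%np.pi-np.pi/2,3))
E
cat > look.py <<'E'
import sys,cv2
from st import *;from rect import *
p,M=st();n=sys.argv[1];I={v:bot.get_image(v)['color'] for v in('top','side')}
pickle.dump(I,open(n+'.pkl','wb'))
E
python3 - <<'E'
from st import *;from rect import *
p,M=st();I={v:bot.get_image(v)['color'] for v in('top','side')}
pickle.dump(I,open('im1.pkl','wb'))
g=M@[0,0,0]+p
cv2.imwrite('pics/r2.png',np.vstack([np.hstack([rect(v,621,56,75,I[v],w=270),rect(v,p[0],p[1],p[2]+13,I[v],w=270),I[v][(40 if v=='top' else 110):(320 if v=='top' else 390),(150 if v=='top' else 170):(410 if v=='top' else 430),::-1]]) for v in I]))
E
```

```text
t 2.6 p [621.1  56.1 159.2] yaw x -0.14 gap 85.7 F [ 0.8 -0.8  0.9] j [-0.09  0.26  1.68 -0.    1.2   1.62]
```

View pics/r2.png

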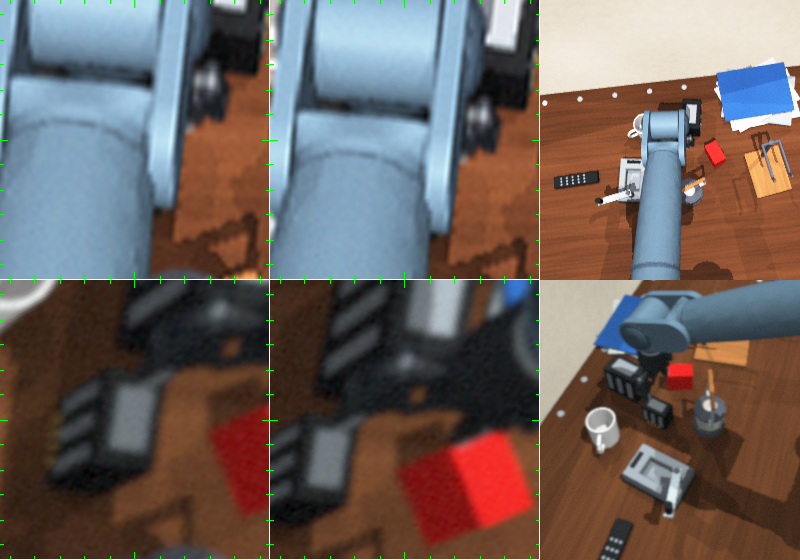

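>>> carry_out:
  series:
    - [[0,0,35],0,1]
    - [[0,0,70],0,1]
    - [[0,0,100],0,1]
    - [[0,0,121],0,1]
    - [[0,0,121],0,1]

```text
t: 3.12
ee_pos: [619.1, 55.7, 37.2]
tool_rot: [0.998, -0.07, -0.003, -0.0]
wrist_force: [-0.6, -0.3, -0.8]
finger_gap: 85.3
grasp_force: 0.0
```

>>> carry_out:
  series:
    - [[0,0,0],0,0.5]
    - [[0,0,0],0,0.4]
    - [[0,0,0],0,0.3]
    - [[0,0,0],0,0.3]
    - [[0,0,0],0,0.3]
  grip_force: 50

```text
t: 3.53
ee_pos: [624.1, 55.7, 43.8]
tool_rot: [0.998, -0.07, 0.003, -0.0]
wrist_force: [-0.2, 1.9, 7.1]
finger_gap: 49.4
grasp_force: 52.8
```

>>> carry_out:
  series:
    - [[0,0,0],0,0.3]
    - [[0,0,0],0,0.3]

```text
t: 3.7
ee_pos: [624.1, 55.7, 43.8]
tool_rot: [0.998, -0.07, 0.003, -0.0]
wrist_force: [-1.0, 1.0, 7.0]
finger_gap: 49.4
grasp_force: 52.8
```

>>> carry_out:
  series:
    - [[0,0,-10],0,0.3]
    - [[0,0,-25],0,0.3]
    - [[0,0,-45],0,0.3]
    - [[0,0,-65],0,0.3]
    - [[0,0,-65],0,0.3]

```text
t: 4.12
ee_pos: [624.5, 55.4, 110.6]
tool_rot: [0.998, -0.07, 0.004, 0.0]
wrist_force: [1.8, -0.2, -1.8]
finger_gap: 49.0
grasp_force: 52.9
```

```bash
python3 - <<'E'
from st import *
p,M=st();to(542,231,120,-.13,p,M);print(M.round(4))
E
```

```text
t 4.12 p [624.5  55.4 110.6] yaw x -0.14 gap 49.0 F [ 1.8 -0.2 -1.8] j [-0.09  0.32  1.7  -0.    1.11  1.62]
shift [-106.1 -162.4  -10.2] turn -0.01
[[ 9.902e-01 -1.396e-01  8.500e-03]
 [-1.396e-01 -9.902e-01 -9.000e-04]
 [ 8.500e-03 -3.000e-04 -1.000e+00]]
```

>>> carry_out:
  series:
    - [[-20.6,-32.4,-5],0,0.3]
    - [[-41.2,-64.8,-5],0,0.3]
    - [[-61.8,-97.2,-5],0,0.3]
    - [[-82.4,-129.6,-5],0,0.3]
    - [[-103,-162,-5],-0.01,0.3]

```text
t: 4.53
ee_pos: [541.3, 231.2, 109.7]
tool_rot: [0.998, -0.065, 0.0, 0.001]
wrist_force: [11.1, -8.1, -2.7]
finger_gap: 49.6
grasp_force: 53.6
```

>>> carry_out:
  series:
    - [[0,0,0],0,0.3]
    - [[0,0,5],0,0.3]

```text
t: 4.7
ee_pos: [541.8, 232.0, 105.7]
tool_rot: [0.998, -0.063, 0.001, -0.0]
wrist_force: [-0.2, 0.1, -2.1]
finger_gap: 49.5
grasp_force: 54.1
```

```bash
python3 - <<'E'
from st import *;from rect import *
p,M=st();I={v:bot.get_image(v)['color'] for v in('top','side')}
pickle.dump(I,open('im2.pkl','wb'))
b=p[2]-43.8;print('pack bottom',b)
v='side'
A=np.hstack([rect(v,542,232,z,I[v],w=160,h=200) for z in(45,b+75,b)])
A=cv2.resize(A,None,fx=1.65,fy=1.65,interpolation=cv2.INTER_CUBIC)
a=I[v][210:350,230:350,::-1];B=np.hstack([cv2.resize(a,None,fx=1.9,fy=1.9),cv2.resize(I['top'][140:280,180:480,::-1],None,fx=1.85,fy=1.85)])[:266,:]
B=np.pad(B,((0,0),(0,max(0,A.shape[1]-B.shape[1])),(0,0)))[:,:A.shape[1]]
cv2.imwrite('pics/r3.png',np.vstack([A,B]));print(A.shape)
E
```

```text
t 4.7 p [541.8 232.  105.7] yaw x -0.127 gap 49.5 F [-0.2  0.1 -2.1] j [ 0.21  0.25  1.8  -0.    1.09  1.91]
pack bottom 61.89733571064717Traceback (most recent call last):
  File "<stdin>", line 8, in <module>
    return _nx.concatenate(arrs, 1, dtype=dtype, casting=casting)
           ~~~~~~~~~~~~~~~^^^^^^^^^^^^^^^^^^^^^^^^^^^^^^^^^^^^^^^
ValueError: all the input array dimensions except for the concatenation axis must match exactly, but along dimension 0, the array at index 0 has size 266 and the array at index 1 has size 259
```

```bash
python3 - <<'E'
from st import *;from rect import *
p,M=st();I=pickle.load(open('im2.pkl','rb'));b=p[2]-41
v='side'
A=np.hstack([rect(v,542,232,z,I[v],w=160,h=200) for z in(45,b+75,b)])
A=cv2.resize(A,None,fx=1.65,fy=1.65,interpolation=cv2.INTER_CUBIC)
a=cv2.resize(I[v][205:355,220:360,::-1],(247,265));c=cv2.resize(I['top'][130:290,180:510,::-1],(545,265))
cv2.imwrite('pics/r3.png',np.vstack([A,np.hstack([a,c])[:,:A.shape[1]]]));print(A.shape,b)
E
```

```text
t 4.8 p [541.2 229.7 103.7] yaw x -0.13 gap 49.4 F [-0.2 -0.1 -3.3] j [ 0.21  0.25  1.8  -0.    1.09  1.91]
(330, 792, 3) 62.67381666651096
```

View pics/r3.png

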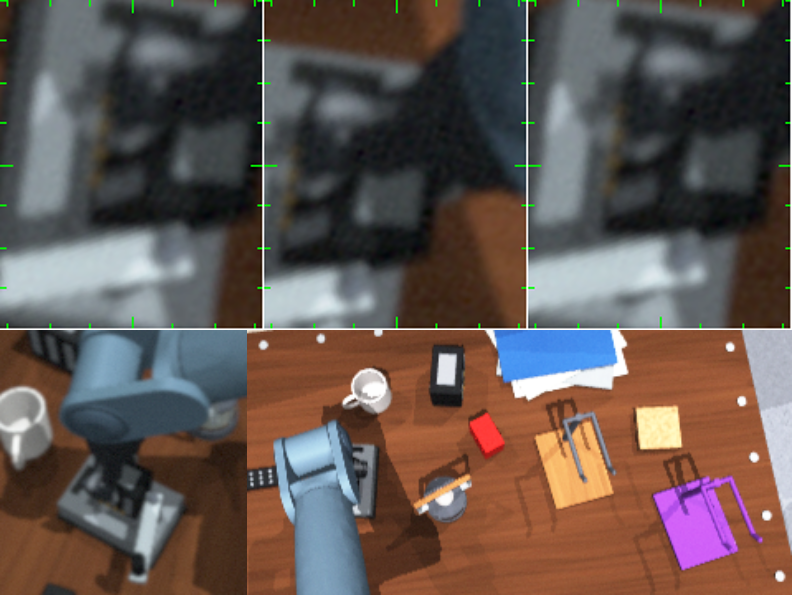

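>>> carry_out:
  series:
    - [[1.5,-0.7,5],0,0.3]
    - [[1.5,-0.7,15],0,0.3]
    - [[1.5,-0.7,20],0,0.3]
    - [[1.5,-0.7,25],0,0.3]
    - [[1.5,-0.7,28],0,0.3]

```text
t: 5.22
ee_pos: [543.0, 231.1, 82.6]
tool_rot: [0.998, -0.065, -0.003, 0.001]
wrist_force: [-38.9, -5.0, 56.5]
finger_gap: 49.3
grasp_force: 62.8
```

>>> carry_out:
  series:
    - [[0,0,0],0,0.3]
    - [[0,0,0],0,0.3]
    - [[0,0,0],0,0.3]

```text
t: 5.47
ee_pos: [543.1, 231.1, 82.5]
tool_rot: [0.998, -0.065, -0.003, 0.0]
wrist_force: [-24.8, -2.5, 39.1]
finger_gap: 49.4
grasp_force: 60.9
```

>>> carry_out:
  series:
    - [[0,0,-5],0,0.3]
    - [[-3,0,-5],0,0.3]
    - [[-3,0,-5],0,0.3]
    - [[-3,0,-2],0,0.3]
    - [[-3,0,1],0,0.3]

```text
t: 5.88
ee_pos: [542.6, 231.2, 82.1]
tool_rot: [0.998, -0.065, -0.0, 0.001]
wrist_force: [-25.8, -6.5, 56.4]
finger_gap: 50.0
grasp_force: 62.7
```

>>> carry_out:
  series:
    - [[0,0,2],0,0.3]
    - [[0,0,4],0,0.3]
    - [[0,0,4],0,0.3]

```text
t: 6.13
ee_pos: [542.6, 231.6, 81.6]
tool_rot: [0.998, -0.065, -0.0, 0.001]
wrist_force: [-30.5, -7.0, 58.6]
finger_gap: 49.5
grasp_force: 64.0
```

```bash
python3 - <<'E'
from st import *
p,M=st();s=bot.get_state();print(np.round(s['moment'],2),np.round(s['wrist_force'],1),M.round(3))
E
```

```text
t 6.13 p [542.6 231.6  81.6] yaw x -0.13 gap 49.5 F [-30.5  -7.   58.6] j [ 0.21  0.29  1.8  -0.    1.05  1.91]
[-1.78  4.19 -0.44] [-30.5  -7.   58.6] [[ 0.992 -0.13  -0.001]
 [-0.13  -0.992 -0.001]
 [-0.001  0.001 -1.   ]]
```

>>> carry_out:
  series:
    - [[0,0,-8],0,0.3]
    - [[0,0,-18],0,0.3]
    - [[0,0,-18],0,0.3]
    - [[0,0,-18],0,0.3]
    - [[0,0,-18],0,0.3]

```text
t: 6.55
ee_pos: [541.6, 231.1, 89.9]
tool_rot: [0.998, -0.065, 0.001, -0.0]
wrist_force: [5.2, -1.1, 0.9]
finger_gap: 49.6
grasp_force: 56.8
```

```bash
python3 - <<'E'
from st import *
import cv2,pickle
p,M=st();s=bot.get_state();print(np.round(s['moment'],2),np.round(s['wrist_force'],1),M.round(3))
I=bot.get_image('side');pickle.dump(I,open('im3.pkl','wb'))
I=bot.get_image('side')
s=bot.get_state();print(s['ee_pos'])
cv2.imwrite('pics/s3.png',cv2.resize(I['color'][250:330,240:340,::-1],None,fx=7.5,fy=7.5,interpolation=cv2.INTER_CUBIC))
E
```

```text
t 6.55 p [541.6 231.1  89.9] yaw x -0.131 gap 49.6 F [ 5.2 -1.1  0.9] j [ 0.21  0.27  1.81 -0.    1.06  1.91]
[-0.04 -0.67  0.03] [ 5.2 -1.1  0.9] [[ 0.991 -0.13   0.001]
 [-0.13  -0.991  0.   ]
 [ 0.001 -0.    -1.   ]]
[541.58597373 231.10617424  89.91160701]
```

>>> carry_out:
  series:
    - [[3,0,5],0,0.3]
    - [[3,0,9],0,0.3]
    - [[2,0,9],0,0.3]
    - [[1,0,9],0,0.3]
    - [[0,0,9],0,0.3]
  grip_force: 80

```text
t: 7.07
ee_pos: [542.8, 230.9, 82.3]
tool_rot: [0.998, -0.065, 0.002, 0.0]
wrist_force: [5.9, -2.2, 4.8]
finger_gap: 48.5
grasp_force: 87.2
```

>>> carry_out:
  series:
    - [[-1,0,0],0,0.3]
    - [[-2,0,0],0,0.3]

```text
t: 7.23
ee_pos: [542.4, 231.1, 82.4]
tool_rot: [0.998, -0.065, 0.004, -0.0]
wrist_force: [12.3, -4.2, 0.6]
finger_gap: 48.8
grasp_force: 86.5
```

>>> carry_out:
  series:
    - [[-1,0,0],0,0.3]
    - [[-2,0,0],0,0.3]

```text
t: 7.4
ee_pos: [542.1, 230.8, 82.6]
tool_rot: [0.998, -0.065, 0.006, 0.0]
wrist_force: [18.7, -5.8, -1.8]
finger_gap: 49.0
grasp_force: 86.1
```

>>> carry_out:
  series:
    - [[-1,0,0],0,0.3]
    - [[-2,0,0],0,0.3]

```text
t: 7.57
ee_pos: [541.8, 230.8, 82.9]
tool_rot: [0.998, -0.065, 0.008, -0.0]
wrist_force: [23.6, -6.5, -7.1]
finger_gap: 48.9
grasp_force: 85.6
```

>>> carry_out:
  series:
    - [[3,0,0],0,0.3]
    - [[6.5,0,0],0,0.3]
    - [[6.5,0,3],0,0.3]
    - [[6.5,0,6],0,0.3]

```text
t: 7.9
ee_pos: [542.4, 231.1, 81.6]
tool_rot: [0.998, -0.065, -0.001, 0.001]
wrist_force: [-30.1, -8.8, 64.2]
finger_gap: 48.6
grasp_force: 94.1
```

```bash
python3 - <<'E'
from st import *
p,M=st();s=bot.get_state();print(np.round(s['moment'],2),M.round(3))
E
```

```text
t 7.9 p [542.4 231.1  81.6] yaw x -0.13 gap 48.6 F [-30.1  -8.8  64.2] j [ 0.21  0.29  1.8  -0.    1.05  1.91]
[-2.02  3.93 -0.46] [[ 0.992 -0.13  -0.003]
 [-0.13  -0.992 -0.002]
 [-0.002  0.003 -1.   ]]
```

>>> carry_out:
  series:
    - [[-2,0,-6],0,0.3]
    - [[-2,0,-6],0,0.65]
    - [[-2,0,-6],0,0.75]
    - [[-2,0,-6],0,0.75]
    - [[-2,0,-6],0,0.75]

```text
t: 8.32
ee_pos: [537.9, 231.3, 79.5]
tool_rot: [0.998, -0.065, -0.002, 0.0]
wrist_force: [-0.1, 0.2, -0.0]
finger_gap: 64.0
grasp_force: 0.0
```

```bash
python3 - <<'E'
from st import *
import cv2,pickle
p,M=st();s=bot.get_state();print(np.round(s['moment'],2))
I=bot.get_image('side');I=bot.get_image('side');pickle.dump(I,open('im4.pkl','wb'))
J=pickle.load(open('im3.pkl','rb'))
f=lambda I:cv2.resize(I['color'][238:322,247:337,::-1],(400,373),interpolation=cv2.INTER_CUBIC)
cv2.imwrite('pics/s4.png',np.hstack([f(J),f(I)]))
E
```

```text
t 8.32 p [537.9 231.3  79.5] yaw x -0.13 gap 64.0 F [-0.1  0.2 -0. ] j [0.21 0.28 1.81 0.   1.05 1.91]
[ 0.    0.01 -0.01]
```

View pics/s4.png

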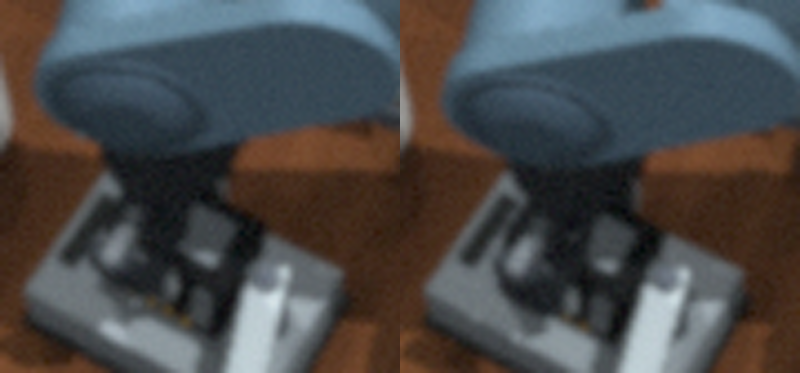

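>>> carry_out:
  series:
    - [[0,0,-20],0,0.75]
    - [[0,0,-45],0,0.75]
    - [[0,0,-65],0,0.6]
    - [[0,0,-65],0,0.2]
    - [[4,1,-65],0,0]

```text
t: 8.83
ee_pos: [543.4, 230.4, 147.0]
tool_rot: [0.998, -0.065, 0.001, -0.0]
wrist_force: [0.4, -0.0, 0.4]
finger_gap: 28.3
grasp_force: 0.0
```

>>> carry_out:
  series:
    - [[0,0,0],0,0]
    - [[0,0,8],0,0]
    - [[0,0,16],0,0]
    - [[0,0,24],0,0]
    - [[0,0,30],0,0]

```text
t: 9.25
ee_pos: [541.9, 229.8, 114.2]
tool_rot: [0.998, -0.065, -0.002, 0.0]
wrist_force: [-13.8, -0.8, 37.7]
finger_gap: 0.2
grasp_force: 20.6
```

>>> carry_out:
  series:
    - [[0,0,5],0,0]
    - [[0,0,5],0,0]
    - [[0,0,5],0,0]

```text
t: 9.5
ee_pos: [542.4, 230.5, 114.5]
tool_rot: [0.998, -0.065, -0.002, 0.0]
wrist_force: [-15.3, -2.6, 27.1]
finger_gap: -0.1
grasp_force: 14.1
```

```bash
python3 - <<'E'
from st import *
import pickle
p,M=st();s=bot.get_state();print(np.round(s['moment'],2),np.round(s['wrist_force'],1))
from rect import *
# label localisation in side image: rectify at top plane for each frame
for n,z in(('im0.pkl',75),('im4.pkl',114)):
    I=pickle.load(open(n,'rb'));I=I['side'] if 'side' in I else I
    c=(618,61) if z==75 else (542,232)
    o=rect('side',*c,z,I['color'] if 'color' in I else I).astype(int)
    g=o.sum(2)/3; sat=o.max(2)-o.min(2)
    m=((g>75)&(sat<35)).astype(np.uint8)
    k,l,s_,ce=cv2.connectedComponentsWithStats(m)
    for i in range(1,k):
        if s_[i,4]>300: print(n,s_[i],ce[i].round(1),cv2.minAreaRect(np.argwhere(l==i)[:,::-1].astype(np.float32)))
    if z==114:
        for r in range(96,200,6): print(' '.join(f'{int(v):3d}' for v in g[r,40:170:5]))
E
```

```text
t 9.5 p [542.4 230.5 114.5] yaw x -0.13 gap -0.1 F [-15.3  -2.6  27.1] j [0.21 0.24 1.79 0.   1.11 1.91]
[-0.5   2.55  0.02] [-15.3  -2.6  27.1]
im0.pkl [  0   0  24  26 403] [9.3 9.1] ((11.5, 12.5), (25.0, 23.0), 90.0)
im0.pkl [  0   0 200 280 631] [163.7 216.2] ((99.5, 139.5), (279.0, 199.0), 90.0)
im0.pkl [  77   98   53   75 3173] [103.  134.6] ((102.85211181640625, 134.44607543945312), (45.7047119140625, 72.9642105102539), 9.727578163146973)
im4.pkl [   0    0  200  280 1625] [177.9 104.9] ((99.5, 139.5), (279.0, 199.0), 90.0)
im4.pkl [    0    54   122   205 12540] [ 47.4 171.4] ((58.59615707397461, 156.51922607421875), (117.30038452148438, 202.00656127929688), 2.563770055770874)
112 102  68  63  76  74  57  34  33  32  35  34  42  43  37  29  25  24  32  40  43  46  48  50  50  57
 80  55  59  95 118 116 108  93  69  46  39  41  32  25  29  23  26  24  26  32  42  42  44  47  55  60
 42  38  69 114 134 134 138 124 101  67  59  57  36  31  28  27  22  30  24  26  36  48  47  49  54  60
 31  37  62  87 100 102 101 100  87  64  55  49  30  27  27  24  27  25  22  30  36  42  45  
[... 766 characters left out ...]
  72 106  83  67  71  69  70  63  34  14  18  27  39  52  55  39  34  49  55
 41  46  53  53  36  29  34  82 122  95  70  72  64  69  57  26  15  34  50  58  58  51  49  50  70  77
 68  63  64  57  40  29  31  57  79  67  55  55  55  58  46  21  20  40  43  44  48  46  47  51  62  74
 65  58  53  45  28  34  32  37  34  35  22  15  25  27  22  24  26  36  43  40  42  46  45  47  54  70
 32  19  24  19  26  30  32  32  31  32  21  20   9  16  13  14  32  37  40  43  42  43  47  46  50  62
 22  24  24  28  33  44  47  52  44  51  45  33  24  21  22  26  36  41  43  43  43  46  51  49  48  60
107 112 119 122 134 138 156 143  97  99  91  76  67  69  74  62  44  39  43  40  45  50  48  51  49  52
```

```bash
python3 - <<'E'
from rect import *
k=4
for v in('top','side'):
    # dock: subpixel edges in rectified z=45 plane (4 px/mm), centre (544,232)
    w,h=560,800
    g=cv2.GaussianBlur(rect(v,544,232,45,None,w,h,k)[12:-12,12:-12].astype(np.float32).mean(2),(0,0),5)
    sx=cv2.Sobel(g,cv2.CV_32F,1,0);sy=cv2.Sobel(g,cv2.CV_32F,0,1)
    WX=lambda i:544+(h/2-.5-12-i)/k; WY=lambda j:232+(w/2-.5-12-j)/k
    def edge(name,dirn,lo,hi,c0,yaw,half,sgn):
        # dirn 'y': search edge in world y along rows with x in [lo,hi]; else along columns
        P=[]
        for a in np.arange(lo,hi,3.):
            # local coords along a; scan perpendicular
            t=np.arange(half-9,half+9,.25)
            L=np.array([(a,sgn*b,0) if dirn=='y' else (sgn*b,a,0) for b in t])
            Q=pose((*c0,yaw),L)
            j=(w/2-.5-12-(Q[:,1]-232)*k).astype(np.float32);i=(h/2-.5-12-(Q[:,0]-544)*k).astype(np.float32)
            s=cv2.remap(g,j.reshape(1,-1),i.reshape(1,-1),cv2.INTER_LINEAR)[0]
            d=np.abs(np.gradient(s));m=d.argmax();P.append((a,sgn*t[m],d[m]))
        P=np.array(P);med=np.median(P[:,1]);
        for _ in range(3):
            c=np.polyfit(P[:,0],P[:,1],1);r=np.abs(P[:,1]-np.polyval(c,P[:,0]));P=P[r<=max(1,2*np.median(r))]
        print(v,name,'offset at 0: %.1f slope %.4f rms %.2f n %d'%(c[1],c[0],r.std(),len(P)))
    c0=(542.5,227.5) if v=='top' else (542.5,233)
    for n,d,lo,hi,half,s in(('-y edge','y',-70,70,50,-1),('+y edge','y',-20,70,50,1),('+x edge','x',-42,42,80,1),('-x edge','x',-40,5,80,-1),('pk -y','y',-25,35,27,-1),('pk +y','y',-15,35,27,1),('pk +x','x',-20,20,42,1)):
        edge(n,d,lo,hi,c0,-.13,half,s)
    o=rect(v,618,61,75).astype(int);gg=o.sum(2)/3;sat=o.max(2)-o.min(2)
    for th in(75,100,120):
        kk,l,s_,ce=cv2.connectedComponentsWithStats(((gg>th)&(sat<40)).astype(np.uint8))
        for i in range(1,kk):
            if 1500<s_[i,4]<5000:print('label',v,th,ce[i].round(1),cv2.minAreaRect(np.argwhere(l==i)[:,::-1].astype(np.float32)))
E
```

```text
top -y edge offset at 0: -49.7 slope -0.0595 rms 0.62 n 31
top +y edge offset at 0: 52.1 slope -0.0169 rms 0.26 n 30
top +x edge offset at 0: 77.2 slope 0.0351 rms 0.86 n 28
top -x edge offset at 0: -81.3 slope 0.0187 rms 0.25 n 15
top pk -y offset at 0: -28.4 slope -0.0379 rms 0.31 n 15
top pk +y offset at 0: 23.4 slope 0.1776 rms 0.47 n 13
top pk +x offset at 0: 42.8 slope 0.0150 rms 0.11 n 14
label top 75 [13.8 24.8] ((15.999998092651367, 29.499996185302734), (31.999996185302734, 58.99999237060547), 0.0)
label top 75 [105.8 137.4] ((105.91200256347656, 137.4840087890625), (40.78588104248047, 70.74919891357422), 10.30484676361084)
label top 100 [13.8 24.8] ((15.999998092651367, 29.499996185302734), (31.999996185302734, 58.99999237060547), 0.0)
label top 100 [105.7 137.6] ((105.68807983398438, 137.45755004882812), (38.509952545166016, 68.12654113769531), 9.659893035888672)
label top 120 [13.8 24.8] ((15.999998092651367, 29.499996185302734), (31.999996185302734, 58.99999237060547), 0.0)
label top 120 [105.7 137.6] ((105.56756591796875, 137.59458923339844), (37.154170989990234, 66.41719055175781), 9.462322235107422)
side -y edge offset at 0: -50.9 slope -0.0177 rms 0.19 n 47
side +y edge offset at 0: 50.5 slope -0.0163 rms 0.11 n 30
side +x edge offset at 0: 79.7 slope 0.0084 rms 0.60 n 28
side -x edge offset at 0: -78.1 slope 0.0104 rms 0.16 n 15
side pk -y offset at 0: -26.4 slope -0.0081 rms 0.23 n 20
side pk +y offset at 0: 31.5 slope -0.0346 rms 0.28 n 13
side pk +x offset at 0: 44.4 slope 0.0234 rms 0.17 n 14
label side 75 [103.  134.6] ((102.85211181640625, 134.44607543945312), (45.7047119140625, 72.9642105102539), 9.727578163146973)
label side 100 [102.9 134.7] ((102.85137176513672, 134.60458374023438), (41.20755386352539, 68.32230377197266), 9.865806579589844)
label side 120 [102.9 134.8] ((102.90540313720703, 134.56756591796875), (37.811767578125, 65.26641082763672), 9.462322235107422)
```

>>> carry_out:
  series:
    - [[0,0,-20],0,0]
    - [[0,0,-40],0,0.3]
    - [[0,0,-40],0,0.8]
    - [[0,0,-40],0,1]
    - [[0,0,-40],0,1]

```text
t: 9.92
ee_pos: [542.4, 229.8, 149.8]
tool_rot: [0.998, -0.065, -0.001, 0.0]
wrist_force: [-0.1, 0.3, -0.3]
finger_gap: 48.6
grasp_force: 0.0
```

>>> carry_out:
  series:
    - [[0,0,0],0,1]
    - [[0,0,25],0,1]
    - [[0,0,50],0,1]
    - [[0,0,66],0,1]
    - [[0,0,66],0,1]

```text
t: 10.33
ee_pos: [539.3, 229.1, 79.7]
tool_rot: [0.998, -0.065, -0.005, 0.001]
wrist_force: [-0.7, -0.8, -1.3]
finger_gap: 85.3
grasp_force: 0.0
```

>>> carry_out:
  series:
    - [[0,0,0],0,0.5]
    - [[0,0,0],0,0.4]
    - [[0,0,0],0,0.3]
    - [[0,0,-2],0,0.3]
    - [[0,0,-4],0,0.3]
  grip_force: 70

```text
t: 10.75
ee_pos: [543.8, 230.2, 90.0]
tool_rot: [0.998, -0.065, 0.001, -0.0]
wrist_force: [1.9, 0.7, -4.4]
finger_gap: 48.6
grasp_force: 73.9
```

```bash
python3 - <<'E'
from st import *
p,M=st();s=bot.get_state();print(np.round(s['moment'],2),s['grasp_force'])
E
```

```text
t 10.75 p [543.8 230.2  90. ] yaw x -0.13 gap 48.6 F [ 1.9  0.7 -4.4] j [0.21 0.27 1.8  0.   1.06 1.91]
[ 0.25 -0.43 -0.  ] 73.94246935844421
```

>>> carry_out:
  series:
    - [[0,0,-10],0,0.3]
    - [[0,0,-20],0,0.3]
    - [[0,0,-30],0,0.3]
    - [[20,32,-30],0,0.3]
    - [[40,65,-30],0,0.3]

```text
t: 11.17
ee_pos: [574.8, 161.1, 121.5]
tool_rot: [0.998, -0.063, 0.001, -0.0]
wrist_force: [0.7, -0.2, -3.5]
finger_gap: 49.0
grasp_force: 74.9
```

>>> carry_out:
  series:
    - [[20,32,0],0,0.3]
    - [[40,65,0],0,0.3]
    - [[60,97,0],0,0.3]
    - [[60,97,20],0.015,0.3]
    - [[60,97,35],0.015,0.3]

```text
t: 11.58
ee_pos: [623.1, 53.8, 85.9]
tool_rot: [0.997, -0.075, 0.001, 0.0]
wrist_force: [-1.7, 0.4, -3.7]
finger_gap: 48.6
grasp_force: 75.0
```

>>> carry_out:
  series:
    - [[0,0,0],0,0.3]
    - [[0,0,8],0,0.3]
    - [[0,0,16],0,0.3]
    - [[0,0,20],0,0.3]
    - [[0,0,20],0,0.3]

```text
t: 12.0
ee_pos: [620.6, 56.9, 63.5]
tool_rot: [0.997, -0.072, -0.001, 0.0]
wrist_force: [-0.1, 0.0, -3.0]
finger_gap: 48.8
grasp_force: 74.8
```

```bash
python3 - <<'E'
from st import *
p,M=st();s=bot.get_state();print(np.round(s['moment'],2),s['grasp_force'])
E
```

```text
t 12.0 p [620.6  56.9  63.5] yaw x -0.144 gap 48.8 F [-0.1  0.  -3. ] j [-0.09  0.38  1.72 -0.    1.04  1.63]
[0.01 0.07 0.05] 74.81863975524902
```

>>> carry_out:
  series:
    - [[0,0,4],0,0.3]
    - [[0,0,8],0,0.3]
    - [[0,0,11],0,0.3]
    - [[0,0,11],0,0.3]

```text
t: 12.33
ee_pos: [621.7, 56.5, 53.9]
tool_rot: [0.997, -0.073, 0.0, -0.0]
wrist_force: [-0.8, 0.7, 0.2]
finger_gap: 48.9
grasp_force: 75.5
```

>>> carry_out:
  series:
    - [[0,0,3],0,0.3]
    - [[0,0,5],0,0.3]
    - [[0,0,5],0,0.3]

```text
t: 12.58
ee_pos: [624.3, 56.2, 52.4]
tool_rot: [0.997, -0.073, 0.003, 0.0]
wrist_force: [-1.2, -1.0, 13.1]
finger_gap: 48.9
grasp_force: 77.4
```

>>> carry_out:
  series:
    - [[0,0,3],0,0.3]
    - [[0,0,5],0,0.3]
    - [[0,0,5],0,0.3]

```text
t: 12.83
ee_pos: [628.2, 55.6, 50.3]
tool_rot: [0.997, -0.072, 0.008, 0.0]
wrist_force: [3.7, 0.4, 18.4]
finger_gap: 49.0
grasp_force: 78.5
```

>>> carry_out:
  series:
    - [[0,0,-3],0,0.7]
    - [[0,0,-3],0,1]
    - [[0,0,-3],0,1]
    - [[0,0,-3],0,1]
    - [[0,0,-3],0,1]

```text
t: 13.25
ee_pos: [620.6, 56.5, 45.4]
tool_rot: [0.997, -0.073, -0.001, -0.0]
wrist_force: [0.3, -0.9, -0.2]
finger_gap: 85.3
grasp_force: 0.0
```

>>> carry_out:
  series:
    - [[0,0,0],0,1]
    - [[0,0,0],0,0.5]
    - [[0,0,0],0,0.4]
    - [[0,0,0],0,0.3]
    - [[0,0,0],0,0.3]
  grip_force: 90

```text
t: 13.67
ee_pos: [621.8, 56.5, 46.8]
tool_rot: [0.997, -0.072, 0.001, -0.0]
wrist_force: [-0.1, 0.0, -3.1]
finger_gap: 48.8
grasp_force: 93.2
```

```bash
python3 - <<'E'
from st import *
p,M=st();s=bot.get_state();print(np.round(s['moment'],2),s['grasp_force'],M.round(3))
E
```

```text
t 13.67 p [621.8  56.5  46.8] yaw x -0.145 gap 48.8 F [-0.1  0.  -3.1] j [-0.09  0.41  1.72  0.    1.01  1.63]
[-0.05 -0.01  0.03] 93.20974946022034 [[ 0.989 -0.145  0.001]
 [-0.145 -0.989  0.   ]
 [ 0.001 -0.    -1.   ]]
```

>>> carry_out:
  series:
    - [[0,0,-15],0,0.3]
    - [[0,0,-35],0,0.3]
    - [[0,0,-55],0,0.3]
    - [[-20,-31,-62],0,0.3]
    - [[-41,-63,-62],0,0.3]

```text
t: 14.08
ee_pos: [591.7, 124.0, 110.7]
tool_rot: [0.997, -0.074, 0.002, -0.0]
wrist_force: [0.6, 0.7, -3.3]
finger_gap: 48.7
grasp_force: 94.0
```

>>> carry_out:
  series:
    - [[-20,-31,0],0,0.3]
    - [[-40,-62,0],0,0.3]
    - [[-63.2,-96.6,0],0,0.3]
    - [[-63.2,-96.6,0],0,0.3]
    - [[-63.2,-96.6,0],0,0.3]

```text
t: 14.5
ee_pos: [539.4, 231.0, 107.3]
tool_rot: [0.998, -0.071, -0.001, 0.0]
wrist_force: [-0.0, -0.6, -2.8]
finger_gap: 48.6
grasp_force: 94.4
```

>>> carry_out:
  series:
    - [[0,0,0],0,0.3]
    - [[0,0,0],0,0.3]

```text
t: 14.67
ee_pos: [541.6, 228.5, 108.0]
tool_rot: [0.997, -0.073, -0.0, 0.0]
wrist_force: [0.3, 0.3, -3.6]
finger_gap: 48.4
grasp_force: 94.4
```

```bash
cat > lab.py <<'E'
from st import *;from rect import *
p,M=st();s=bot.get_state();print(np.round(s['moment'],2))
I=bot.get_image('side')['color'];pickle.dump(I,open('im5.pkl','wb'))
b=p[2]-46;k=2.;o=rect('side',542,232,b+75,I,w=160,h=160,k=k).astype(int)
g=cv2.GaussianBlur(o.astype(np.float32).mean(2),(0,0),1)
for r in range(60,150,5):print('x%.0f'%(542+(79.5-r)/k),' '.join('%3d'%v for v in g[r,20:150:6]))
print('y',' '.join('%3d'%(232+(79.5-c)/k) for c in range(20,150,6)))
E
python3 lab.py
```

```text
t 14.67 p [541.6 228.5 108. ] yaw x -0.146 gap 48.4 F [ 0.3  0.3 -3.6] j [ 0.21  0.24  1.8  -0.    1.1   1.92]
[-0.01  0.01 -0.01]
x552  34  39  40  34  30  31  26  30  25  26  28  21  20  23  23  26  22  21  20  21  27  26
x549  35  36  35  28  21  25  25  26  23  22  20  21  23  26  23  29  25  22  24  24  22  27
x547  32  35  33  29  21  22  27  28  28  25  21  23  22  26  28  28  21  25  25  21  21  26
x544  26  28  36  28  26  27  33  31  29  25  27  28  29  32  37  34  27  24  26  21  22  25
x542  36  38  36  34  29  29  41  47  31  27  31  33  36  48  56  50  36  21  23  25  24  24
x539  49  51  37  32  26  33  60  69  59  44  41  45  53  63  69  60  38  19  20  21  23  25
x537  68  60  44  32  30  42  67  77  70  59  55  59  61  68  72  62  38  18  13  16  21  29
x534  76  61  41  33  29  42  69  74  70  67  65  66  71  69  66  54  32  17  15  23  26  36
x532  71  48  32  29  26  39  62  70  67  69  67  68  69  67  65  51  29  20  13  26  41  51
x529  65  39  22  24  26  41  65  67  66  67  66  68  68  68  66  52  31  17  23  38  52  59
x527  64  43  26  22  29  44  61  59  55  58  62  63  65  67  62  49  31  21  35  47  57  57
x524  64  42  27  27  29  40  44  44  40  44  47  49  52  54  52  39  24  26  42  55  54  54
x522  58  36  27  29  31  29  30  23  18  24  29  29  33  36  33  29  16  22  40  49  45  47
x519  48  27  27  26  31  26  28  14  14  14  13  16  16  20  18  14  14  23  38  45  44  44
x517  34  20  26  27  30  31  27  20  17  16  11  19  12  19  14  12  15  29  38  44  47  46
x514  20  21  26  29  26  30  25  19  16  16  16  18  15  21  16  16  11  26  32  42  43  47
x512  22  25  22  26  23  25  28  20  19  19  18  11  14  15  18  19  16  29  38  42  44  48
x509  18  15  13  22  25  23  21  18  19  15  14  17  16  15  14  23  19  26  37  40  46  46
y 261 258 255 252 249 246 243 240 237 234 231 228 225 222 219 216 213 210 207 204 201 198
```

>>> carry_out:
  series:
    - [[-3,-1,4],0,0.3]
    - [[-6.6,-2.6,9],0,0.3]
    - [[-6.6,-2.6,14],0,0.3]
    - [[-6.6,-2.6,14],0,0.3]
    - [[-6.6,-2.6,14],0,0.3]

```text
t: 15.13
ee_pos: [534.7, 232.6, 93.5]
tool_rot: [0.997, -0.073, -0.001, 0.0]
wrist_force: [0.3, -0.5, -3.1]
finger_gap: 48.9
grasp_force: 94.4
```

>>> carry_out:
  series:
    - [[0,0,3],0,0.3]
    - [[0,0,6],0,0.3]
    - [[0,0,6],0,0.3]

```text
t: 15.38
ee_pos: [535.7, 232.9, 88.1]
tool_rot: [0.997, -0.073, 0.001, -0.0]
wrist_force: [2.7, -1.0, -3.9]
finger_gap: 48.7
grasp_force: 94.4
```

>>> carry_out:
  series:
    - [[0,0,2],0,0.3]
    - [[0,0,4],0,0.3]
    - [[0,0,4],0,0.3]

```text
t: 15.63
ee_pos: [535.7, 232.9, 84.3]
tool_rot: [0.997, -0.073, 0.001, -0.0]
wrist_force: [2.3, -0.5, -4.5]
finger_gap: 48.6
grasp_force: 94.3
```

```bash
python3 - <<'E'
from st import *
p,M=st();s=bot.get_state();print(np.round(s['moment'],2))
E
```

```text
t 15.63 p [535.7 232.9  84.3] yaw x -0.145 gap 48.6 F [ 2.3 -0.5 -4.5] j [ 0.22  0.27  1.82 -0.    1.05  1.93]
[ 0.02 -0.63 -0.1 ]
```

>>> carry_out:
  series:
    - [[0.5,0,3],0,0.3]
    - [[0.5,0,6],0,0.3]
    - [[0.5,0,8],0,0.3]

```text
t: 15.88
ee_pos: [535.8, 232.8, 76.0]
tool_rot: [0.997, -0.073, 0.0, -0.0]
wrist_force: [2.1, -0.3, -2.3]
finger_gap: 48.6
grasp_force: 94.3
```

>>> carry_out:
  series:
    - [[0,0,3],0,0.3]
    - [[0,0,6],0,0.3]
    - [[0,0,8],0,0.3]

```text
t: 16.13
ee_pos: [535.8, 232.8, 68.0]
tool_rot: [0.997, -0.073, 0.0, -0.0]
wrist_force: [2.4, -0.0, -1.7]
finger_gap: 48.2
grasp_force: 94.3
```

Sliding in freely; now the last few mm.

>>> carry_out:
  series:
    - [[0,0,2],0,0.3]
    - [[0,0,4],0,0.3]
    - [[0,0,5],0,0.3]

```text
t: 16.38
ee_pos: [535.8, 232.9, 63.2]
tool_rot: [0.997, -0.073, 0.0, -0.0]
wrist_force: [3.0, -0.9, -2.0]
finger_gap: 48.5
grasp_force: 94.4
```

>>> carry_out:
  series:
    - [[0,0,2],0,0.3]
    - [[0,0,3],0,0.3]
    - [[0,0,3],0,0.3]

```text
t: 16.63
ee_pos: [536.0, 233.0, 61.5]
tool_rot: [0.997, -0.072, 0.0, 0.0]
wrist_force: [-2.2, -0.6, 4.8]
finger_gap: 48.8
grasp_force: 95.5
```

>>> carry_out:
  series:
    - [[0,0,0],0,0.7]
    - [[0,0,0],0,0.9]
    - [[0,0,-10],0,0.9]
    - [[0,0,-40],0,0.9]
    - [[0,0,-60],0,0.5]

```text
t: 17.05
ee_pos: [535.4, 232.9, 121.8]
tool_rot: [0.997, -0.072, -0.0, -0.0]
wrist_force: [0.6, -0.2, 0.2]
finger_gap: 66.4
grasp_force: 0.0
```

>>> carry_out:
  series:
    - [[7,0,0],0,0.2]
    - [[7,0,0],0,0]
    - [[7,0,0],0,0]
    - [[7,0,10],0,0]
    - [[7,0,20],0,0]

```text
t: 17.47
ee_pos: [541.8, 231.7, 98.6]
tool_rot: [0.997, -0.073, -0.001, 0.0]
wrist_force: [0.8, -0.2, -1.2]
finger_gap: 3.3
grasp_force: 0.0
```

>>> carry_out:
  series:
    - [[0,0,5],0,0]
    - [[0,0,12],0,0]
    - [[0,0,15],0,0]
    - [[0,0,15],0,0]

```text
t: 17.8
ee_pos: [541.8, 231.9, 90.2]
tool_rot: [0.997, -0.072, -0.003, 0.001]
wrist_force: [-23.0, -6.7, 39.5]
finger_gap: -0.1
grasp_force: 19.8
```

```bash
python3 - <<'E'
from h import *
def ray(v,c,z):
    K=D[v]['intrinsics'];T=D[v]['world_from_camera'];u,w=full(v,c)
    d=T[:3,:3]@[(u-K[0,2])/K[0,0],-(w-K[1,2])/K[1,1],-1];o=T[:3,3];return (o+d*(z-o[2])/d[2]).round(1)
print('knob',ray('top',(49,289),146),ray('side',(160,548),146),'remote end',ray('top',(49,206),18))
y=-.145;P=np.array([485.9,241.3]);tx=np.array([np.cos(y),np.sin(y)]);ty=np.array([np.sin(y),-np.cos(y)])
def F(lev,s):
    a=y+lev;return P+100*np.array([np.cos(a),np.sin(a)])+s*np.array([-np.sin(a),np.cos(a)])
cur=np.array([541.8,231.9])
pts=[F(1.95,38)]+[F(l,s) for l,s in zip([1.8,1.6,1.4,1.2,1.0,.8,.6,.4,.25,.12,0.02,0],[26]*7+[24,23,22,21,18])]
for p in pts:
    d=p-cur;print(p.round(0),'from start tool',(d@tx).round(1),(d@ty).round(1))
E
```

```text
knob [466.9 331.8 146. ] [468.2 337.9 146. ] remote end [573.4 362.6  18. ]
[426. 330.] from start tool -129.0 -80.1
[452. 339.] from start tool -104.7 -92.7
[472. 344.] from start tool -85.6 -100.4
[492. 344.] from start tool -65.3 -104.2
[513. 341.] from start tool -44.7 -103.8
[532. 334.] from start tool -24.5 -99.4
[549. 323.] from start tool -5.7 -91.1
[564. 309.] from start tool 11.2 -79.1
[577. 290.] from start tool 26.1 -62.3
[583. 275.] from start tool 34.5 -48.2
[586. 261.] from start tool 40.0 -35.0
[588. 250.] from start tool 42.9 -24.2
[587. 245.] from start tool 43.3 -19.2
```

>>> carry_out:
  series:
    - [[0,0,-38],0,0]
    - [[0,0,-75],0,0]
    - [[-26,-16,-75],0,0]
    - [[-60,-37,-75],0,0]
    - [[-95,-59,-75],0,0]

```text
t: 18.22
ee_pos: [456.6, 304.1, 160.1]
tool_rot: [0.997, -0.074, 0.0, -0.0]
wrist_force: [-0.3, 0.7, -1.2]
finger_gap: 0.2
grasp_force: 0.0
```

>>> carry_out:
  series:
    - [[-34,-21,0],0,0]
    - [[-34,-21,0],0,0]
    - [[-34,-21,20],0,0]
    - [[-34,-21,44],0,0]
    - [[-34,-21,44],0,0]

```text
t: 18.63
ee_pos: [422.9, 328.1, 110.9]
tool_rot: [0.997, -0.072, -0.004, 0.003]
wrist_force: [-0.9, -1.0, -0.6]
finger_gap: 0.1
grasp_force: 0.0
```

>>> carry_out:
  series:
    - [[24.3,-12.6,0],0,0]
    - [[43.4,-20.3,0],0,0]
    - [[63.7,-24.1,0],0,0]
    - [[84.3,-23.7,0],0,0]
    - [[104.5,-19.3,0],0,0]

```text
t: 19.05
ee_pos: [533.4, 333.7, 116.1]
tool_rot: [0.997, -0.072, -0.001, 0.0]
wrist_force: [-0.7, 0.6, 0.6]
finger_gap: -0.0
grasp_force: 0.5
```

>>> carry_out:
  series:
    - [[18.8,8.3,0],0,0]
    - [[35.7,20.3,0],0,0]
    - [[50.6,37.1,0],0,0]
    - [[59,51.2,0],0,0]
    - [[64.5,64.4,0],0,0]

```text
t: 19.47
ee_pos: [588.1, 259.3, 116.3]
tool_rot: [0.997, -0.073, -0.0, -0.0]
wrist_force: [-1.2, 0.2, -0.3]
finger_gap: -0.1
grasp_force: 0.4
```

>>> carry_out:
  series:
    - [[2.9,10.8,0],0,0]
    - [[3.3,15.8,0],0,0]
    - [[3.3,15.8,0],0,0]
    - [[3.3,15.8,0],0,0]

```text
t: 19.8
ee_pos: [588.8, 248.5, 116.7]
tool_rot: [0.997, -0.073, 0.002, -0.005]
wrist_force: [5.8, 17.6, -5.4]
finger_gap: -0.2
grasp_force: 8.6
```

>>> carry_out:
  series:
    - [[0,-6,0],0,0]
    - [[0,-10,-30],0,0]
    - [[0,-10,-70],0,0]
    - [[0,-10,-110],0,0]
    - [[0,-10,-135],0,0]

```text
t: 20.22
ee_pos: [590.5, 254.6, 256.2]
tool_rot: [0.997, -0.072, 0.002, -0.001]
wrist_force: [0.4, 0.5, 0.8]
finger_gap: 0.2
grasp_force: 0.0
```

>>> carry_out:
  series:
    - [[-10,30,0],-0.12,0.3]
    - [[-20,60,0],-0.24,0.6]
    - [[-30,90,0],-0.36,1]
    - [[-40,120,0],-0.48,1]
    - [[-50,150,0],-0.6,1]

```text
t: 20.63
ee_pos: [517.1, 112.0, 251.2]
tool_rot: [0.973, 0.229, -0.0, 0.0]
wrist_force: [0.2, -1.0, -0.2]
finger_gap: 60.6
grasp_force: 0.0
```

```bash
python3 - <<'E'
from st import *;from rect import *
p,M=st();to(471,22.5,250,1.956,p,M)
I=bot.get_image('side')['color'];pickle.dump(I,open('im6.pkl','wb'))
# bar brightness in plane z=106 in dock-lever frame
P=(485.9,241.3);y=-.145
g=lambda Q:cv2.remap(I.mean(2).astype(np.float32),*[proj('side',Q)[:,i].astype(np.float32).reshape(1,-1) for i in(0,1)],cv2.INTER_LINEAR)[0].round().astype(int)
for r in(30,50,70): 
    L=[pose((*P,y+a),(r,0,106))[0] for a in np.arange(-.4,.5,.05)];print(r,g(np.array(L)))
L=[pose((*P,y+a),(100,0,146))[0] for a in np.arange(-.4,.5,.05)];print('knob',g(np.array(L)))
E
```

```text
t 20.63 p [517.1 112.  251.2] yaw x 0.461 gap 60.6 F [ 0.2 -1.  -0.2] j [-0.   -0.06  1.85 -0.    1.35  1.11]
shift [-81.1  59.6   1.3] turn -1.495
30 [134 171 206 222 231 236 237 238 238 238 237 236 234 228 217 191 159 127]
50 [150 124  98 123 183 224 237 239 240 240 237 229 200 149 111  99  92  72]
70 [ 76 131 156 129 114 182 231 240 241 240 234 191 127 108  80  49  39  30]
knob [ 49  49  48  50  50  51  54  52  51  48  35  76 129 156  98  47  45  46]
```

>>> carry_out:
  series:
    - [[-16,12,0],-0.12,1]
    - [[-32,24,0],-0.24,1]
    - [[-48,36,0],-0.36,1]
    - [[-65,48,0],-0.48,1]
    - [[-81,59.6,0],-0.6,1]

```text
t: 21.1
ee_pos: [470.8, 23.2, 251.3]
tool_rot: [0.863, 0.506, -0.0, 0.0]
wrist_force: [-0.0, 0.2, 0.0]
finger_gap: 85.4
grasp_force: 0.0
```

>>> carry_out:
  series:
    - [[0,0,0],-0.12,1]
    - [[0,0,0],-0.24,1]
    - [[0,0,0],-0.36,1]
    - [[0,0,0],-0.48,1]
    - [[0,0,0],-0.6,1]

```text
t: 21.52
ee_pos: [471.4, 24.0, 251.3]
tool_rot: [0.675, 0.738, -0.0, -0.0]
wrist_force: [-0.6, -0.3, -0.8]
finger_gap: 85.1
grasp_force: 0.0
```

>>> carry_out:
  series:
    - [[0,0,0],-0.12,1]
    - [[0,0,0],-0.24,1]
    - [[0,0,15],-0.295,1]
    - [[0,0,30],-0.295,1]
    - [[0,0,30],-0.295,1]

```text
t: 21.93
ee_pos: [469.7, 24.4, 218.4]
tool_rot: [0.561, 0.828, -0.001, -0.003]
wrist_force: [0.3, -0.6, -0.9]
finger_gap: 85.5
grasp_force: 0.0
```

```bash
python3 - <<'E'
from st import *;from rect import *
bot.get_image('side');p,M=st();to(471,22.5,156,1.956,p,M)
o=D['side']['color'].astype(int)
# orange bar fit in original side image + top image
for v in('side','top'):
    o=rect(v,471,20,178).astype(int);b,g,r=o[...,0],o[...,1],o[...,2]
    m=((r>b*1.9)&(r>g*1.25)&(r>(110 if v=='side' else 150))).astype(np.uint8);m[:,:6]=m[:,-6:]=0;m[:6]=0;m[-6:]=0
    k,l,s,c=cv2.connectedComponentsWithStats(m)
    i=1+s[1:,4].argmax();q=np.argwhere(l==i)[:,::-1].astype(np.float32);R_=cv2.minAreaRect(q);print(v,s[i],R_,W(R_[0],(471,20)))
E
```

```text
t 21.98 p [470.5  24.2 219.8] yaw x 1.95 gap 85.6 F [-0.4  1.1  0.4] j [-0.19 -0.18  2.01 -0.    1.31 -0.57]
shift [-1.9  0.1 63.8] turn -0.006
side [   21     6   173   166 10883] ((106.99998474121094, 88.49998474121094), (171.99996948242188, 164.99996948242188), 0.0) (511.8000122070313, 14.00001220703125)
top [   6   85  169  103 4581] ((74.07432556152344, 109.74073791503906), (92.77298736572266, 183.1641387939453), 67.13150787353516) (494.8074096679687, 40.34053955078125)
```

>>> carry_out:
  series:
    - [[-1,0,20],0,1]
    - [[-2,0,42],0,1]
    - [[-2,0,58],0,1]
    - [[-2,0,63.5],0,1]
    - [[-2,0,63.5],0,1]

```text
t: 22.4
ee_pos: [472.0, 22.3, 157.2]
tool_rot: [0.561, 0.828, -0.0, -0.001]
wrist_force: [-0.2, 0.4, 0.3]
finger_gap: 85.2
grasp_force: 0.0
```

>>> carry_out:
  series:
    - [[0,0,0],0,0.6]
    - [[0,0,0],0,0.45]
    - [[0,0,0],0,0.35]
    - [[0,0,0],0,0.28]
    - [[0,0,0],0,0.22]
  grip_force: 60

```text
t: 22.82
ee_pos: [473.0, 22.1, 158.5]
tool_rot: [0.561, 0.828, 0.0, 0.001]
wrist_force: [-0.8, -0.1, -0.9]
finger_gap: 25.9
grasp_force: 0.0
```

>>> carry_out:
  series:
    - [[0,0,0],0,0.18]
    - [[0,0,0],0,0.14]
    - [[0,0,0],0,0.08]
    - [[0,0,0],0,0]
    - [[0,0,0],0,0]

```text
t: 23.23
ee_pos: [472.7, 22.1, 158.2]
tool_rot: [0.561, 0.828, -0.0, 0.0]
wrist_force: [-2.6, -0.2, 4.7]
finger_gap: 10.8
grasp_force: 59.8
```

>>> carry_out:
  series:
    - [[0,0,-5],0,0]
    - [[0,0,-15],0,0]
    - [[0,0,-30],0,0]
    - [[0,0,-45],0,0]
    - [[0,0,-60],0,0]
  grip_force: 80

```text
t: 23.65
ee_pos: [472.1, 22.4, 218.1]
tool_rot: [0.561, 0.828, -0.0, -0.001]
wrist_force: [-0.5, -1.0, -4.8]
finger_gap: 10.1
grasp_force: 78.4
```

>>> carry_out:
  series:
    - [[0,0,-10],0,0]
    - [[0,0,-17],0,0]
    - [[0,0,-18],0,0]
    - [[0,0,-18],0,0]
    - [[0,0,-18],0,0]

```text
t: 24.07
ee_pos: [472.0, 22.3, 234.8]
tool_rot: [0.561, 0.828, -0.0, -0.001]
wrist_force: [-1.1, 0.3, -3.9]
finger_gap: 10.3
grasp_force: 78.5
```

```bash
python3 - <<'E'
from st import *
p,M=st();y=.12;S=np.array([501,-284])
for l in(-100,0):
    q=S+l*np.array([np.cos(y),np.sin(y)]);print(q);to(*q,234,y+np.pi/2,p,M)
print(M.round(3))
a=y+np.pi/2
E
```

```text
t 24.07 p [472.   22.3 234.8] yaw x 1.95 gap 10.3 F [-1.1  0.3 -3.9] j [-0.19 -0.19  1.99  0.    1.34 -0.57]
[ 401.71913641 -295.97122073]
shift [-269.7 -183.1    0.8] turn 0.259
[ 501. -284.]
shift [-295.3  -86.4    0.6] turn 0.259
[[-0.37   0.929 -0.002]
 [ 0.929  0.37   0.   ]
 [ 0.001 -0.001 -1.   ]]
```

>>> carry_out:
  series:
    - [[-12,-8,0],0,0]
    - [[-30,-20,0],0,0]
    - [[-50,-34,0],0,0]
    - [[-70,-48,0],0,0]
    - [[-90,-61,0],0,0]

```text
t: 24.48
ee_pos: [448.2, -84.6, 234.6]
tool_rot: [0.561, 0.828, -0.0, -0.001]
wrist_force: [-0.0, -0.3, -4.3]
finger_gap: 10.4
grasp_force: 78.4
```

>>> carry_out:
  series:
    - [[-20,-13.6,0],0,0]
    - [[-40,-27.2,0],0,0]
    - [[-60,-40.8,0],0,0]
    - [[-80,-54.4,0],0,0]
    - [[-100,-68,0],0,0]

```text
t: 24.9
ee_pos: [422.2, -202.8, 234.6]
tool_rot: [0.561, 0.828, 0.0, -0.001]
wrist_force: [0.2, 1.4, -3.3]
finger_gap: 10.7
grasp_force: 78.4
```

>>> carry_out:
  series:
    - [[-20,-13.6,0],0.05,0]
    - [[-40,-27,0],0.1,0]
    - [[-58,-39,0],0.16,0]
    - [[-72,-49,0],0.21,0]
    - [[-79.7,-54.1,0],0.259,0]

```text
t: 25.32
ee_pos: [401.3, -297.6, 234.6]
tool_rot: [0.665, 0.747, -0.0, -0.001]
wrist_force: [0.5, -0.1, -4.1]
finger_gap: 10.6
grasp_force: 78.4
```

>>> carry_out:
  series:
    - [[0,0,0],0,0]
    - [[0,0,0],0,0]
    - [[0,0,0],0,0]

```text
t: 25.57
ee_pos: [402.2, -295.2, 235.0]
tool_rot: [0.663, 0.749, 0.0, -0.001]
wrist_force: [0.3, 0.7, -4.2]
finger_gap: 10.3
grasp_force: 78.4
```

```bash
python3 - <<'E'
from st import *;from rect import *
p,M=st();to(501,-284,234,.12+np.pi/2,p,M)
I={v:bot.get_image(v)['color'] for v in('top','side')};pickle.dump(I,open('im7.pkl','wb'))
# check prongs: darkness profile across the stand y at several local x, plane z=205, both cameras (initial images)
y=.12;q=(501,-284,y)
for v in('side','top'):
    for lx in(-10,20,50):
        Q=pose(q,[(lx,ly,205) for ly in np.arange(-46,47,4)]);P_=proj(v,Q).astype(np.float32)
        c=cv2.remap(D[v]['color'].astype(np.float32),P_[:,0].reshape(1,-1),P_[:,1].reshape(1,-1),cv2.INTER_CUBIC)[0]
        print(v,lx,(c[:,0]-c[:,2]).round().astype(int))
E
```

```text
t 25.57 p [ 402.2 -295.2  235. ] yaw x 1.692 gap 10.3 F [ 0.3  0.7 -4.2] j [-0.86 -0.12  1.93  0.    1.33 -0.98]
shift [-0.9 99.5  0.9] turn 0.001
side -10 [ 75  75  69  45  14   3  30  74  95  93  85  75  67  63  59  54  42  18
  -2 -12 -12  10  40  56]
side 20 [107 115  98  66  22  11  48  94 113 114 114 116 117 115 115 113 113 107
  71  19  -7  -1  20  35]
side 50 [118 113 108  77  29   6  36  86 113 116 114 116 112 114 115 114 113 107
  80  32  -2  -2  18  33]
top -10 [ 98  98  10 -28  17  97 147 141 141 143 137 139 141 142 140 142 151   2
 -24  56 153 140 144 139]
top 20 [ 96  97  21 -30   5  95 142 138 143 145 137 102 132 145 143 140 143  51
 -38  19 133 141 142 117]
top 50 [102 109  45 -24 -23  75 149 139 139 143 139 116 116 143 144 140 153  82
 -20 -20  -9 -12  82 117]
```

>>> carry_out:
  series:
    - [[0,8,0],0,0]
    - [[0.5,20,0],0,0]
    - [[1,32,0],0,0]
    - [[1.5,44,0],0,0]
    - [[1.5,56,0],0,0]

```text
t: 26.08
ee_pos: [459.4, -287.3, 235.8]
tool_rot: [0.663, 0.749, 0.0, 0.0]
wrist_force: [1.1, 0.9, -3.7]
finger_gap: 10.2
grasp_force: 78.5
```

>>> carry_out:
  series:
    - [[0,12,0],0,0]
    - [[0,24,0],0,0]
    - [[0,35,0],0,0]
    - [[0,43,0],0,0]
    - [[0,43,0],0,0]

```text
t: 26.5
ee_pos: [501.9, -282.5, 235.7]
tool_rot: [0.663, 0.749, 0.0, 0.0]
wrist_force: [-0.1, 0.7, -3.2]
finger_gap: 10.5
grasp_force: 78.5
```

>>> carry_out:
  series:
    - [[0,0,5],0,0]
    - [[0,0,12],0,0]
    - [[0,0,19],0,0]
    - [[0,0,26],0,0]
    - [[0,0,32],0,0]

```text
t: 26.92
ee_pos: [499.7, -282.6, 202.4]
tool_rot: [0.664, 0.748, -0.0, -0.001]
wrist_force: [-0.2, 0.8, -3.5]
finger_gap: 10.2
grasp_force: 78.4
```

>>> carry_out:
  series:
    - [[0,0,2],0,0]
    - [[0,0,4],0,0]
    - [[0,0,4],0,0]

```text
t: 27.17
ee_pos: [500.2, -282.7, 199.3]
tool_rot: [0.664, 0.748, -0.0, -0.0]
wrist_force: [0.1, 0.1, -3.6]
finger_gap: 10.1
grasp_force: 78.4
```

>>> carry_out:
  series:
    - [[0,0,2],0,0]
    - [[0,0,4],0,0]
    - [[0,0,4],0,0]

```text
t: 27.42
ee_pos: [500.3, -282.7, 195.6]
tool_rot: [0.663, 0.748, -0.0, -0.0]
wrist_force: [0.0, 0.4, -4.4]
finger_gap: 10.1
grasp_force: 78.4
```

>>> carry_out:
  series:
    - [[0,0,1],0,0]
    - [[0,0,2],0,0]
    - [[0,0,2],0,0]

```text
t: 27.67
ee_pos: [500.5, -282.8, 194.1]
tool_rot: [0.663, 0.748, -0.0, 0.0]
wrist_force: [0.6, 0.2, -3.3]
finger_gap: 10.7
grasp_force: 78.6
```

>>> carry_out:
  series:
    - [[0,0,1],0,0]
    - [[0,0,2],0,0]
    - [[0,0,2],0,0]

```text
t: 27.92
ee_pos: [500.6, -282.9, 193.9]
tool_rot: [0.663, 0.748, -0.0, 0.0]
wrist_force: [-4.4, 2.8, 7.8]
finger_gap: 10.6
grasp_force: 80.0
```

>>> carry_out:
  series:
    - [[0,0,1],0,0]
    - [[0,0,2],0,0]
    - [[0,0,2],0,0]

```text
t: 28.17
ee_pos: [500.7, -282.9, 193.8]
tool_rot: [0.663, 0.748, -0.0, 0.0]
wrist_force: [-9.6, 5.5, 15.8]
finger_gap: 10.4
grasp_force: 81.2
```

>>> carry_out:
  series:
    - [[0,0,-2],0,0]
    - [[0,0,-3.5],0,0.08]
    - [[0,0,-3.5],0,0.16]
    - [[0,0,-3.5],0,0.3]
    - [[0,0,-3.5],0,0.5]

```text
t: 28.58
ee_pos: [500.6, -283.0, 193.4]
tool_rot: [0.663, 0.748, 0.0, 0.0]
wrist_force: [0.2, 0.6, -0.2]
finger_gap: 36.2
grasp_force: 0.0
```

>>> carry_out:
  series:
    - [[0,0,0],0,0.5]
    - [[0,0,0],0,0.5]
    - [[0,0,-8],0,0.5]
    - [[0,0,-25],0,0.5]
    - [[0,0,-50],0,0.5]

```text
t: 29.0
ee_pos: [499.3, -281.9, 241.9]
tool_rot: [0.663, 0.748, -0.0, -0.002]
wrist_force: [0.3, -1.0, -0.0]
finger_gap: 42.2
grasp_force: 0.0
```

>>> carry_out:
  series:
    - [[0,0,-30],0,0.5]
    - [[0,0,-50],0,0.5]
    - [[0,-30,-50],0,0.5]
    - [[0,-65,-50],0,0.5]
    - [[0,-100,-50],0,0.5]

```text
t: 29.42
ee_pos: [400.4, -294.8, 294.4]
tool_rot: [0.663, 0.749, -0.0, 0.001]
wrist_force: [-0.1, -0.6, 0.8]
finger_gap: 42.8
grasp_force: 0.0
```

>>> carry_out:
  series:
    - [[35,-20,0],0,0.5]
    - [[70,-40,0],0,0.5]
    - [[105,-60,0],0,0.5]
    - [[140,-80,0],0,0.5]
    - [[175,-90,0],0,0.5]

```text
t: 29.83
ee_pos: [289.2, -130.7, 293.5]
tool_rot: [0.664, 0.748, -0.0, 0.0]
wrist_force: [1.3, 1.6, -0.2]
finger_gap: 42.7
grasp_force: 0.0
```

```bash
python3 - <<'E'
from st import *;from rect import *
p,M=st()
I={v:bot.get_image(v)['color'] for v in('top','side')};pickle.dump(I,open('im8.pkl','wb'))
q=(501,-281,.12)
# orange of bar minus background: profile along stand x at y=0, and along y, plane z=217, before/after
for v in('side','top'):
    def pr(L):
        P_=proj(v,pose(q,L)).astype(np.float32);f=lambda A:cv2.remap(A.astype(np.float32),P_[:,0].reshape(1,-1),P_[:,1].reshape(1,-1),cv2.INTER_LINEAR)[0]
        return np.abs(f(I[v])-f(D[v]['color'])).mean(1).round().astype(int)
    for y in(-45,-15,15,45):print(v,'x-profile y=%d'%y,pr([(x,y,217) for x in range(-48,49,4)]))
    print(v,'y-profile',pr([(0,y,217) for y in range(-84,85,6)]))
    # mug/others unchanged, drum shift check: mug area diff
    print('mug diff',np.abs(I[v].astype(int)-D[v]['color'])[(150 if v=='top' else 235):(185 if v=='top' else 285),(235 if v=='top' else 210):(270 if v=='top' else 250)].mean())
E
```

```text
t 29.83 p [ 289.2 -130.7  293.5] yaw x 1.689 gap 42.7 F [ 1.3  1.6 -0.2] j [-0.79 -0.71  2.24 -0.    1.61 -0.9 ]
side x-profile y=-45 [20  6  3  1  1  3  1  3  2  6 22 49 55 36 12  3  2  1  1  1  1  1  1  2
  2]
side x-profile y=-15 [20  9  4  5  3  1  0  1  1  6 14 29 36 26 12  4  1  2  1  1  1  2  0  1
  1]
side x-profile y=15 [ 9  6  1  2  1  2  2  0  1 10 31 45 49 37 13  2  1  1  0  2  0  1  1  1
  1]
side x-profile y=45 [ 2  1  1  2  1  3  2  1  3 15 27 50 53 37 13  6  1  0  3  3  0  2  2  2
  1]
side y-profile [ 1  2  6 24 47 57 55 57 34 11 23 36 27 30 48 51 53 47 46 40 26 46 57 69
 59 38 47 67 73]
mug diff 2.1166666666666667
top x-profile y=-45 [ 0  1  1  1  2  4  2 54 55 34 48 82 84 34  3  3  2  1  2  1  2  1  1  1
  1]
top x-profile y=-15 [ 6 36 63 67 71 72 67 69 70 61 19  9  7 40 76 75 54  9  1  1  2  1 29 65
 65]
top x-profile y=15 [ 62  54  67  66  53  68  75  74  74  65  23   1  11  30  76 109 112  94
  81  75  71  63  64  63  66]
top x-profile y=45 [52 72 74 73 68 66 67 68 68 59 11  4 10 52 48 48 25 35 20 30 39 21 47 45
 32]
top y-profile [ 2  3  4 72 89 66 81 74 55 76 13  5  6  5  9 13  5 10 62 35  5  4 18  6
 45 88 52  2  2]
mug diff 1.889251700680272
```

>>> carry_out:
  series:
    - [[0,0,0],0,0.5]
    - [[0,0,0],0,0.5]
    - [[0,0,0],0,0.5]
    - [[0,0,0],0,0.5]
    - [[0,0,0],0,0.5]

```text
t: 30.35
ee_pos: [291.0, -132.3, 293.1]
tool_rot: [0.664, 0.748, 0.0, -0.001]
wrist_force: [-0.3, 0.1, -0.2]
finger_gap: 42.2
grasp_force: 0.0
```

>>> carry_out:
  series:
    - [[0,0,0],0,0.5]
    - [[0,0,0],0,0.5]
    - [[0,0,0],0,0.5]
    - [[0,0,0],0,0.5]
    - [[0,0,0],0,0.5]

```text
t: 30.77
ee_pos: [290.8, -131.8, 293.3]
tool_rot: [0.663, 0.748, -0.0, -0.0]
wrist_force: [0.7, -0.4, 0.3]
finger_gap: 42.7
grasp_force: 0.0
```

```bash
python3 - <<'E'
from workcell import bot
import numpy as np,pickle
J=pickle.load(open('im8.pkl','rb'))['side'];I=bot.get_image('side')['color']
d=np.abs(I.astype(int)-J)[100:230,300:400];print('motion',d.mean(),d.max())
print(bot.hand_in())
E
```

```text
motion 2.533333333333333 35
the job is handed in; nothing more can be done
None
```

I handed the job in at about 31 s, no verdict returned; by my own measurements the pack is seated (top 90 mm up, after a first insertion jammed and I re-gripped it), the lever is shut to within about 0.01 rad, and the lantern hangs level across both prongs.

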